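# Refit the grinding cartridge in the tilted grinder

## Robot

A 6-joint arm with a two-finger parallel gripper is mounted at the origin on the work surface. World frame = base frame: x ahead of the robot, y to its left, z up, the work surface at z = 0. Lengths are in m, angles in rad, forces in N, time in s.
With the tool pointing down it reaches from about 0.35 to 0.775 m from the base axis. Payload 7.3 kg.
Tool frame: the origin (TCP) lies on the centre line of the jaws, within the pads' length; the fingertips stand 17 mm ahead of it and the grasp point (between the pads) lies 2 mm behind it (robot.tcp_to_tips is the distance from the TCP to the fingertips, in m); z points along the fingers, y is the line along which they close (so a half turn about z gives the same grasp; the last joint's range is limited). The gripper opens to 92 mm and grips with 3 to 60 N. Pads are 19 mm wide; open, the fingers measure 130 mm over their backs; the gripper's body (75 mm by 190 mm) begins 47 mm behind the grasp point.
Start: joints at [0.988, 0.342, 1.524, -0, 1.275, -0.146], TCP at [0.222, 0.476, 0.244] pointing down, gripper open.
Joint ranges: [-2.53, 2.53], [-0.77, 2.02], [0.04, 2.7], [-1, 4.14], [0.28, 2.66], [-3.11, 3.11]. Speed limits (rad/s): [2.57, 2.57, 3.14, 3.14, 3.14, 3.14].

## Interface

Orientations are given as [roll, pitch, yaw] about the fixed x, y, z axes, in that order (R = Rz(yaw) Ry(pitch) Rx(roll)).
In Python, from cell import robot gives the robot as it stands. The module is installed in compiled form; this text tells all that it offers.
- The arm moves only by the tool carry_out, never from a script. Its argument "commands" is a list of rows, each a list of 3 entries, a list of its own where there are three numbers: the shift along the tool's x, y, z in m, then the turn about the tool's z in rad, then the opening, from 0 (shut) to 1 (fully open). In form: [[[dx, dy, dz], yaw, claw], ...]. A call has 1 to 20 rows; each row shifts and turns the commanded pose from where the row before left it, along the tool's axes as they then stand; what a row does not reach is not made up. A row lasts 1/8 s, in which the tool goes at most 62.5 mm and 10.7 degrees, less where a joint would pass 70% of its speed; a pose out of reach is approached as far as the arm can. A call is refused whole if a number of a shift passes 0.0625 or a number of a turn 0.188, either way. A call with a gripper value outside its range is refused whole. The fingers move at their own pace and stop on an object; "newtons" is the grip in N (left out, the last holds). Time passes only in rows, so rows that do not move let the fingers close. It gives the time, the measured TCP pose, the force, the opening and the grip force at its end, in the units of the state.
- robot.observe(): the state, without advancing time (a new reading comes with each control period).
- robot.read_camera(name): name is "side" or "top" or "wrist"; returns a dict with "pixels" (400x640x3 uint8, red, green, blue), "fx", "fy", "cx", "cy" (pixels), "view" (4x4, takes a point from world to camera coordinates); the wrist camera has in their place "T_tool_cam" (4x4, takes a point from camera to tool coordinates, whose origin is the TCP and whose axes are the flange's). Camera axes: x right, y up, looking along -z (the intrinsics and any distortion apply to the point x, -y, -z); pixel columns grow to the right and rows downward; lengths in m; the calibration is good to about 2 mm. A picture is of the moment at which its call begins: read the wrist's pose just before it. There is no depth.
- robot.hand_in(): hands the job in; it is judged then, once.
Trained networks look in a picture, given as the dict that the camera call returned (one of the last four; its "shot" number tells which), for a name from the list of things; names that differ only in an ending like _2 or _b are one class to them, and where a whole thing is asked for, a point or a joint stands for the part that bears it (a point fixed in the world has none). Each returns a list of dicts, best first, with "p" (0 to 1); they miss things now and then, are a little off and sometimes report something else, mostly with a low value. They report only what shows in the picture. A call takes as long as a camera call. They do not tell look-alikes from the thing itself.
- robot.find_in(picture, name): "at" ([column, row] in pixels, amid what is visible of it).
- robot.tip_of(picture, name): "at" ([column, row] in pixels: a listed point, or the origin of a listed thing).
The state is a dict: "time": time; "qpos": joint angles; "qvel": joint speeds; "joint_efforts": joint torques, N m; "tool_pos": TCP position; "tool_rot": TCP orientation; "contact_force": force on the tool from outside, world axes, zero at the start; "torque": the same for the moment, N m; "opening": finger opening in m; "grip_force": force on a finger pad.
Only numpy, scipy, OpenCV 4.12 (cv2) and the standard library are available. Lean on these libraries where they do the work, as an engineer would, in place of code of your own. Each camera call takes 0.05 s, during which the arm holds its last target. There are 200 camera calls.

## Task

Pull the steel grinding cartridge with the grey grip out of its draining cup and put it back into the slanting barrel of the white grinder. Turn it by feel until the lugs under it drop into the drive, so that it sits fully home, and let go of it. Leave the pestle, the tumbler, the mug and the glass canister where they stand.

Things in the scene. Friction and masses are not known exactly. Their poses are not given: they have to be found in the camera images.
- cartridge_centre (a point): Centre (on the axis, half-way along) of the round steel grinding cartridge, 179 mm long, 0.35 kg. z runs along its axis from the lugged tail to the grip. Tail tip 90 mm below this point, shoulder 66 mm below, bottom of the grip collar 24 mm above, top end 89 mm above. At the start it stands upright on its lugs, tail down, in one of two cups, 105 mm showing above the rim.
- cartridge_top (a point): Middle of the cartridge's top end. The topmost 65 mm is a grey plastic grip collar 50 mm in diameter; below it a steel body 56 mm in diameter and 90 mm long, its lower edge bevelled to 50 mm, ending in the flat shoulder.
- cartridge_shoulder (a point): Middle of the cartridge's flat shoulder, on its axis, same axes. Below it a pilot pin, 26 mm in diameter (tip tapered to 18) and 24 mm long, and beside the pin three lugs 120 degrees apart (the first on the x axis), each 9 mm wide, 12 mm high, reaching 24 mm from the axis. When home, this point meets barrel_seat.
- barrel_mouth (a point): Centre of the mouth of the grinder's steel barrel, a tube fixed to the white grinder (250 x 140 x 150 mm, does not move). It leans 35 degrees from vertical to the grinder's front; z points out of the mouth along its axis, y is level. Inside 62 mm wide, flaring to 72 at the mouth; outside 84 mm. The housing stays below the mouth.
- barrel_seat (a point): Middle of the flat top of the drive plate at the barrel's bottom, 90 mm inside the mouth, same axes. Lugs on the plate hold the shoulder 12 mm above it. When the lugs meet the plate's slots (within about 5 degrees; a 5 N push along the axis helps) the cartridge drops 12 mm till its shoulder rests on the plate, the whole grip collar outside the mouth.
- barrel_plate (a point): Point on the barrel's axis 14 mm below barrel_seat, at the underside of the black steel drive plate; axes of the barrel, not of the plate. The plate has a central hole (32 mm) for the pilot pin and three radial slots 13 mm wide, 14 mm deep, 120 degrees apart, for the lugs. Geared to a motor, it hardly yields to turning. It can stand at any angle, which is not told and must be felt.
- cup_a_rim (a point): Centre of the rim of the white draining cup in which the cartridge stands: 90 mm high, 80 mm wide at the rim, wall 5 mm, fixed to the worktop.
- cup_b_rim (a point): Centre of the rim of the other, identical cup, which holds the wooden pestle. The two cups may change places.
- pestle_centre (a point): Centre of a wooden pestle, 160 mm long, 54 mm wide at its foot, standing loose in the other cup with its top about 190 mm above the worktop. To be left alone.
- tumbler_centre (a point): Centre (half-way up) of a glass tumbler, 68 mm wide and 110 mm high. To be left alone.
- mug_centre (a point): Centre of a white mug, 84 mm wide and 95 mm high, with a handle. To be left alone.
- canister_centre (a point): Centre of a glass canister with a steel lid, 90 mm wide and 130 mm high. To be left alone.
Not all that is in view belongs to the job. Leave any pink or red look-alike of the part that bears cartridge_centre alone.

How it is judged:
By the outcome, as a careful person would: the job done as asked, in the order asked, and still so for the second after the job is handed in, with the robot touching nothing.
It also fails if it takes over 72 s, if anything falls off the work surface, if the arm or the gripper's body presses on something with over 40 N, if the wrist force passes 120 N, or if a joint passes its speed limit or range.

## Working session

There is one attempt and no reset: what is moved stays moved. The work goes in short steps, Python scripts to look and compute and a tool call to move; the robot and the scene stay as the last step left them, time stands still between calls to the robot, and variables do not carry over. Pictures are saved under pics/ and viewed, at most 10 in all, crops included, and the job is handed in when it is done.

Besides the shell and the picture viewer there is one more tool, called after "Request:" by a JSON object that holds its "op" and its "data", one argument or row to a line. carry_out: Moves the arm, as the interface text tells. Its arguments: {"type":"object","properties":{"commands":{"type":"array"},"newtons":{"type":"number"}},"required":["commands"]}

```bash
mkdir -p pics
cat > h.py <<'E'
from cell import robot
import numpy as np, cv2
from scipy.spatial.transform import Rotation as R
def toolT():
    s=robot.observe(); T=np.eye(4); T[:3,:3]=R.from_euler('xyz',s['tool_rot']).as_matrix(); T[:3,3]=s['tool_pos']; return T
def cam(n):
    T=toolT(); p=robot.read_camera(n)
    p['c2w']=T@np.array(p['T_tool_cam']) if n=='wrist' else np.linalg.inv(np.array(p['view']))
    return p
def ray(p,at):
    d=np.array([(at[0]-p['cx'])/p['fx'],-(at[1]-p['cy'])/p['fy'],-1.])
    d=p['c2w'][:3,:3]@d; return p['c2w'][:3,3],d/np.linalg.norm(d)
def proj(p,X):
    c=np.linalg.inv(p['c2w'])@np.append(X,1); return np.array([p['cx']+p['fx']*c[0]/-c[2], p['cy']-p['fy']*c[1]/-c[2]])
def tri(rs):
    A=0;b=0
    for o,d in rs:
        M=np.eye(3)-np.outer(d,d);A=A+M;b=b+M@o
    X=np.linalg.solve(A,b); return X,[round(float(np.linalg.norm((np.eye(3)-np.outer(d,d))@(X-o))),4) for o,d in rs]
def onz(p,at,z):
    o,d=ray(p,at); return o+d*(z-o[2])/d[2]
def save(p,f): cv2.imwrite('pics/'+f,p['pixels'][:,:,::-1])
E
python3 - <<'E'
from h import *
s=robot.observe();print(s)
ps={n:cam(n) for n in ('side','top')}
for n,p in ps.items(): save(p,n+'0.png'); print(n,[k for k in p if k!='pixels'],p['c2w'].round(3).tolist(),p['fx'])
for nm in 'cartridge_centre cartridge_top barrel_mouth barrel_seat cup_a_rim cup_b_rim pestle_centre tumbler_centre mug_centre canister_centre'.split():
    r={}
    for n,p in ps.items():
        L=robot.tip_of(p,nm); r[n]=L; print(nm,n,[(np.round(q['at']).tolist(),round(q['p'],2)) for q in L[:3]])
    if r['side'] and r['top']:
        X,e=tri([ray(ps[n],r[n][0]['at']) for n in ps]); print('   ',X.round(3),e)
E
```

```text
{'time': 0.0, 'qpos': array([ 9.87970130e-01,  3.42727129e-01,  1.52500809e+00,  8.38090470e-06,
        1.27540147e+00, -1.45987811e-01]), 'qvel': array([-1.39199798e-03, -1.12997159e-03, -1.22434398e-03,  1.19819687e-03,
       -3.93118823e-05,  2.22774621e-03]), 'joint_efforts': array([-2.01436691e-03, -4.31232655e+01, -2.44217581e+01,  7.16942246e-02,
        5.59248368e-02, -1.79287858e-04]), 'tool_pos': array([0.22187693, 0.47539346, 0.24304578]), 'tool_rot': array([-3.14006621e+00, -2.32539102e-04,  2.70475164e+00]), 'contact_force': array([0.17653653, 0.07024334, 0.16665938]), 'torque': array([-0.00293043, -0.03149033, -0.00042795]), 'grip_force': 0.0, 'opening': 0.09208709774968518}
side ['fx', 'fy', 'cx', 'cy', 'view', 'shot', 'c2w'] [[0.931, 0.25, -0.266, 0.266], [-0.365, 0.656, -0.66, -0.765], [0.01, 0.712, 0.702, 0.909], [0.0, 0.0, 0.0, 1.0]] 385.45017951013307
top ['fx', 'fy', 'cx', 'cy', 'view', 'shot', 'c2w'] [[-0.001, 0.997, -0.078, 0.457], [-1.0, 0.002, 0.03, -0.037], [0.03, 0.078, 0.996, 1.331], [0.0, 0.0, 0.0, 1.0]] 476.97330346021477
cartridge_centre side [([235.
[... 783 characters left out ...]
[([236.0, 234.0], 0.8)]
    [0.465 0.13  0.106] [0.0027, 0.0027]
cup_b_rim side [([255.0, 145.0], 0.67)]
cup_b_rim top [([159.0, 242.0], 0.68)]
    [0.452 0.325 0.098] [0.005, 0.005]
pestle_centre side [([255.0, 141.0], 0.8)]
pestle_centre top [([160.0, 241.0], 0.91), ([253.0, 140.0], 0.23)]
    [0.453 0.317 0.121] [0.0034, 0.0034]
tumbler_centre side [([350.0, 177.0], 0.9)]
tumbler_centre top [([254.0, 143.0], 0.86)]
    [0.713 0.091 0.06 ] [0.0009, 0.0009]
mug_centre side [([330.0, 156.0], 0.69)]
mug_centre top [([200.0, 146.0], 0.75)]
    [0.706 0.24  0.042] [0.0009, 0.0009]
canister_centre side []
canister_centre top [([449.0, 254.0], 0.57), ([349.0, 174.0], 0.52), ([199.0, 144.0], 0.4)]
```

View pics/side0.png

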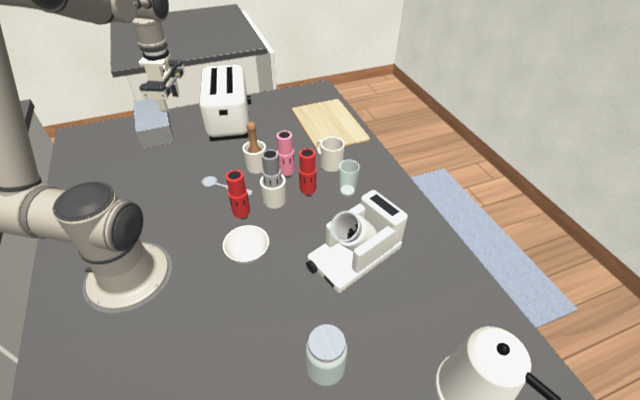

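View pics/top0.png

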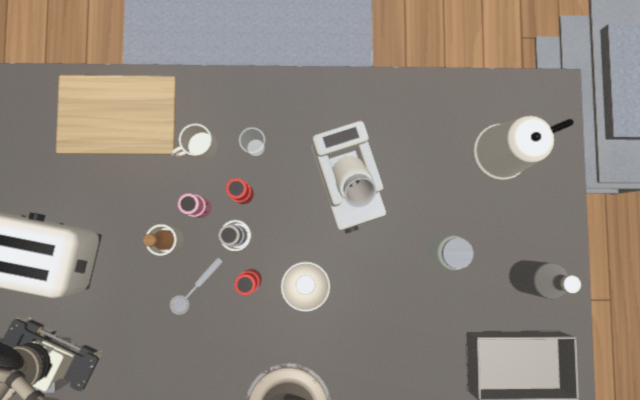

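Side view: five candidates look like the cartridge. These are the grey/steel one in a cup at (272,175), a pink one at (285,150), red ones at (236,195) and (307,170), and the pestle cup at (255,150). The grey-gripped one in the white cup fits; in the top view it is at (233,235). The barrel mouth is at top-view (358,190), opening toward the grinder's front (down and slightly right in the picture). I'll move above the cup and look from close by.

Request:
{"op": "carry_out", "data": {
  "commands": [
    [[0, 0, -0.028], -0.175, 1],
    [[0, 0, -0.028], -0.175, 1],
    [[0, 0, -0.028], -0.175, 1],
    [[0, 0, -0.028], -0.175, 1],
    [[-0.0146, -0.0396, 0], 0, 1],
    [[-0.0146, -0.0396, 0], 0, 1],
    [[-0.0146, -0.0396, 0], 0, 1],
    [[-0.0146, -0.0396, 0], 0, 1],
    [[-0.0146, -0.0396, 0], 0, 1],
    [[-0.0146, -0.0396, 0], 0, 1],
    [[-0.0146, -0.0396, 0], 0, 1],
    [[-0.0146, -0.0396, 0], 0, 1],
    [[-0.0146, -0.0396, 0], 0, 1],
    [[-0.0146, -0.0396, 0], 0, 1],
    [[0, 0, 0], 0, 1],
    [[0, 0, 0], 0, 1]
  ]
}}

```text
time: 3.1
tool_pos: [0.4658, 0.1316, 0.3556]
tool_rot: [3.141, -0.0, -2.879]
contact_force: [-0.5, 0.4, -0.3]
opening: 0.092
grip_force: 0.0
```

Run:
```python
from h import *
s=robot.observe();print(s['time'],s['tool_pos'],s['tool_rot'],s['qpos'].round(2))
ps={n:cam(n) for n in ('wrist','side','top')}
p=ps['wrist'];print(np.round(p['T_tool_cam'],3).tolist(),p['fx'],p['fy'],p['cx'],p['cy'])
for nm in 'cartridge_top cartridge_centre cup_a_rim barrel_mouth'.split():
    for n,p in ps.items():
        L=robot.tip_of(p,nm);print(nm,n,[(np.round(q['at']).tolist(),round(q['p'],2)) for q in L[:4]])
        if L and n!='side':print('  on plane',[onz(p,q['at'],{'cartridge_top':.195,'cartridge_centre':.106,'cup_a_rim':.09,'barrel_mouth':.185}[nm]).round(3).tolist() for q in L[:4]])
c=ps['side']['pixels'][110:240,200:390]; c=cv2.resize(c,None,fx=3,fy=3)[:,:,::-1]
w=cv2.resize(ps['wrist']['pixels'],(560,350))[:,:,::-1]
cv2.imwrite('pics/crop1.png',np.vstack([np.pad(c[:250],((0,0),(0,0),(0,0))),np.pad(w,((0,0),(0,10),(0,0)))]))
```

```text
3.1 [0.46578816 0.13158979 0.35564524] [ 3.14101101e+00 -3.26162791e-04 -2.87883744e+00] [ 0.12  0.2   1.41  0.    1.53 -1.72]
[[0.001, 0.967, 0.255, 0.067], [1.0, -0.001, -0.001, 0.0], [-0.001, 0.255, -0.967, -0.141], [0.0, 0.0, 0.0, 1.0]] 320.78367715349117 320.78367715349117 314.4114409425749 197.4233255293962
cartridge_top wrist [([311.0, 51.0], 0.95), ([322.0, 186.0], 0.85), ([283.0, 274.0], 0.7)]
  on plane [[0.351, 0.098, 0.195], [0.464, 0.139, 0.195], [0.565, 0.125, 0.195]]
cartridge_top side [([283.0, 130.0], 0.8), ([310.0, 152.0], 0.78), ([236.0, 176.0], 0.72), ([331.0, 157.0], 0.7)]
cartridge_top top [([245.0, 286.0], 0.95), ([239.0, 188.0], 0.92), ([187.0, 203.0], 0.52)]
  on plane [[0.344, 0.096, 0.195], [0.575, 0.112, 0.195], [0.54, 0.234, 0.195]]
cartridge_centre wrist [([374.0, 241.0], 0.74), ([316.0, 170.0], 0.6), ([289.0, 244.0], 0.57)]
  on plane [[0.537, 0.233, 0.106], [0.466, 0.135, 0.106], [0.57, 0.126, 0.106]]
cartridge_centre side [([286.0, 156.0], 0.92), ([271.0, 177.0], 0.88), ([306.0, 172.0], 0.87), ([237.0, 195.0], 0.77)]
cartridge_centre top [([247.0, 281.0], 0.85), ([196.0, 205.0], 0.63), ([238.0, 190.0], 0.57)]
  on plane [[0.349, 0.1, 0.106], [0.541, 0.234, 0.106], [0.579, 0.127, 0.106]]
cup_a_rim wrist []
cup_a_rim side [([268.0, 181.0], 0.82)]
cup_a_rim top [([233.0, 236.0], 0.48)]
  on plane [[0.461, 0.14, 0.09]]
barrel_mouth wrist [([7.0, 195.0], 0.81)]
  on plane [[0.558, -0.162, 0.185]]
barrel_mouth side [([345.0, 230.0], 0.66)]
barrel_mouth top [([358.0, 193.0], 0.96)]
  on plane [[0.565, -0.173, 0.185]]
```

View pics/crop1.png

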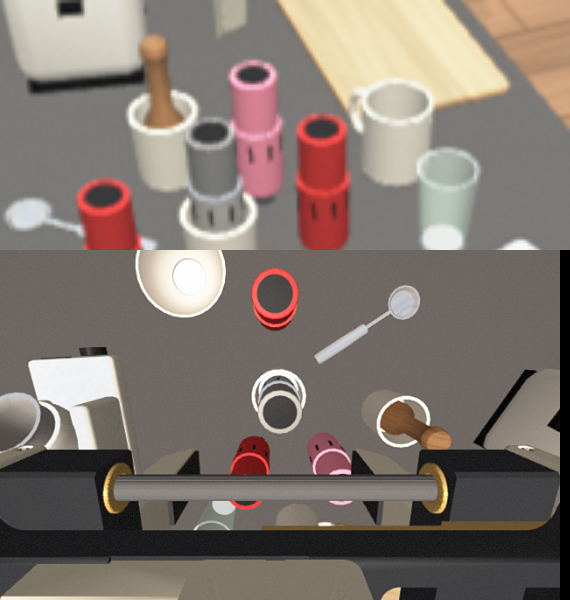

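The crop confirms it: the grey-gripped steel cartridge stands in the white cup, at wrist-view (320,184), with the red and pink look-alikes beside it. I'll descend and grip.

Request:
{"op": "carry_out", "data": {
  "commands": [
    [[0, 0.004, 0.0246], 0, 1],
    [[0, 0.003, 0.0246], 0, 1],
    [[0, 0, 0.0246], 0, 1],
    [[0, 0, 0.0246], 0, 1],
    [[0, 0, 0.0246], 0, 1],
    [[0, 0, 0.0246], 0, 1],
    [[0, 0, 0.0246], 0, 1],
    [[0, 0, 0.0246], 0, 1],
    [[0, 0, 0], 0, 1],
    [[0, 0, 0], 0, 0.3],
    [[0, 0, 0], 0, 0.3],
    [[0, 0, 0], 0, 0.3],
    [[0, 0, 0], 0, 0.3],
    [[0, 0, 0], 0, 0.3],
    [[0, 0, 0], 0, 0.3]
  ],
  "newtons": 25
}}

```text
time: 5.72
tool_pos: [0.4644, 0.138, 0.1591]
tool_rot: [-3.141, 0.0, -2.878]
contact_force: [0.4, -1.0, 1.8]
opening: 0.0494
grip_force: 24.9
```

Request:
{"op": "carry_out", "data": {
  "commands": [
    [[0, 0, -0.015], 0, 0.3],
    [[0, 0, -0.025], 0, 0.3],
    [[0, 0, -0.03], 0, 0.3],
    [[0, 0, -0.03], 0, 0.3],
    [[0, 0, -0.03], 0, 0.3],
    [[0, 0, -0.03], 0, 0.3],
    [[0, 0, -0.03], 0, 0.3],
    [[0, 0, -0.015], 0, 0.3],
    [[-0.004, -0.0265, 0], 0, 0.3],
    [[-0.004, -0.0265, 0], 0, 0.3],
    [[-0.004, -0.0265, 0], 0, 0.3],
    [[-0.004, -0.0265, 0], 0, 0.3],
    [[-0.004, -0.0265, 0], 0, 0.3],
    [[-0.004, -0.0265, 0], 0, 0.3],
    [[-0.004, -0.0265, 0], 0, 0.3],
    [[-0.004, -0.0265, 0], 0, 0.3],
    [[0, 0, 0], 0, 0.3]
  ]
}}

```text
time: 7.85
tool_pos: [0.5504, -0.0597, 0.3624]
tool_rot: [3.14, -0.002, -2.881]
contact_force: [0.2, -0.4, -3.0]
opening: 0.0496
grip_force: 24.9
```

Run:
```python
from h import *
s=robot.observe();print(s['time'],s['tool_pos'],s['tool_rot'],s['qpos'].round(2),s['grip_force'],s['contact_force'].round(1))
ps={n:cam(n) for n in ('wrist','side','top')}
for nm in 'barrel_mouth barrel_seat barrel_plate cartridge_shoulder'.split():
    rs=[]
    for n,p in ps.items():
        L=robot.tip_of(p,nm);print(nm,n,[(np.round(q['at'],1).tolist(),round(q['p'],2)) for q in L[:3]])
        if L: rs.append(ray(p,L[0]['at']))
    if len(rs)>1: X,e=tri(rs);print('  ',X.round(4),e)
im=np.hstack([cv2.resize(ps['top']['pixels'][100:250,290:420],None,fx=3,fy=3),cv2.resize(ps['side']['pixels'][140:290,280:410],None,fx=3,fy=3)])
cv2.imwrite('pics/c2.png',im[:,:,::-1]); save(ps['wrist'],'w2.png')
```

```text
7.85 [ 0.55043644 -0.05971786  0.36236792] [ 3.14036402e+00 -2.44953115e-03 -2.88065314e+00] [-0.25  0.34  1.21 -0.    1.6  -2.08] 24.940715432167053 [ 0.2 -0.4 -3. ]
barrel_mouth wrist [([201.6, 165.0], 0.86)]
barrel_mouth side [([346.0, 225.2], 0.88)]
barrel_mouth top [([361.7, 190.7], 0.52)]
   [ 0.571  -0.1816  0.1643] [0.0042, 0.0019, 0.0034]
barrel_seat wrist [([223.2, 192.7], 0.62)]
barrel_seat side [([357.3, 235.0], 0.94)]
barrel_seat top []
   [ 0.6162 -0.1668  0.0906] [0.0015, 0.0015]
barrel_plate wrist [([226.1, 198.1], 0.64)]
barrel_plate side [([357.9, 242.5], 0.65)]
barrel_plate top [([201.7, 143.6], 0.16)]
   [ 0.6532 -0.0245  0.0761] [0.1413, 0.1284, 0.2502]
cartridge_shoulder wrist [([502.1, 203.9], 0.85), ([422.3, 208.5], 0.77), ([468.1, 43.9], 0.61)]
cartridge_shoulder side [([318.6, 173.8], 0.96), ([286.8, 169.7], 0.95), ([239.7, 214.1], 0.91)]
cartridge_shoulder top [([199.4, 208.3], 0.86), ([242.3, 195.5], 0.83), ([313.0, 198.4], 0.45)]
   [0.5725 0.2206 0.0277] [0.0362, 0.0768, 0.0408]
```

View pics/w2.png

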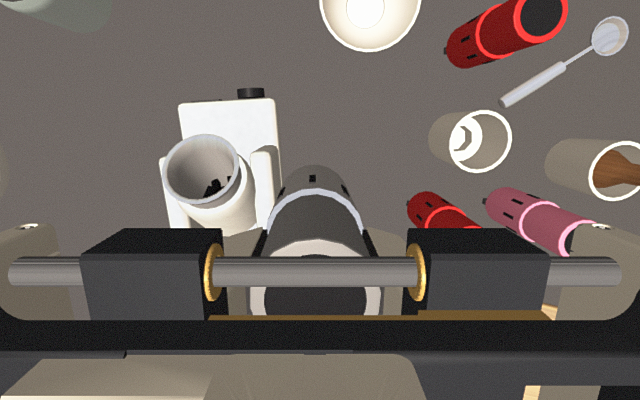

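View pics/c2.png

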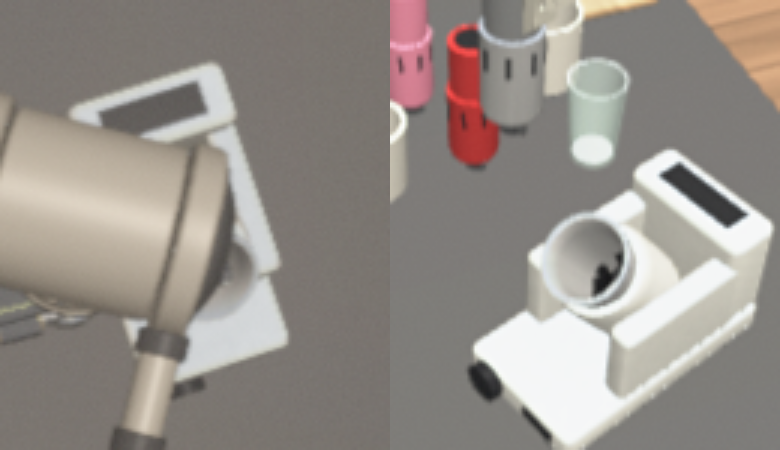

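The barrel mouth is at wrist-view (202,168) and side-view (346,226), with the black drive at its bottom. The cartridge hangs straight in the jaws, its lower edge at wrist row ~166. The hand can't tilt, so the cartridge has to pivot in the pads against the barrel's lower wall. Next I'll compute that path.

```bash
cat > plan.py <<'E'
import numpy as np
P=np.array([(9,0),(13,8),(24,12),(25,24),(28,27),(28,60),(28,114),(25,114.1),(25,160)],float)
w=lambda a: 31+np.clip((a+8)/8,0,1)*5
def rng(phi,a):
    ax=np.array([-np.sin(phi),np.cos(phi)]);fr=np.array([np.cos(phi),np.sin(phi)])
    Q=np.vstack([np.linspace(P[i],P[i+1],20) for i in range(len(P)-1)])
    hi,lo=1e9,-1e9
    for r,h in Q:
        f=h*ax+r*fr; b=h*ax-r*fr
        if a+f[1]<=0: hi=min(hi,w(a+f[1])-f[0])
        if a+b[1]<=0: lo=max(lo,-w(a+b[1])-b[0])
    return lo,hi
M=np.array([.571,-.182,.164])
n=np.array([.819,-.574]);u=np.array([.574,.819])
def grip(phi,nn,a,L=145):
    p=np.array([nn,a])+L*np.array([-np.sin(phi),np.cos(phi)]); return p[0]*n+p[1]*u
E
python3 - <<'E'
from plan import *
from h import *
p=cam('wrist')
T=toolT()
for x in ([.028,0,.116],[.025,0,.119],[.013,0,.135]): print(x,proj(p,T[:3,:3]@np.array(x)+T[:3,3]).round(0))
print('mouth proj',proj(p,M).round(0))
for t in range(0,36,5):
    phi=np.radians(35-t); dm=None
    for a in range(-10,-110,-1):
        lo,hi=rng(phi,a)
        if hi-lo<1: break
        dm=a,lo,hi
    for a in (-25,-35,-45,-55,-65):
        lo,hi=rng(phi,a)
        if hi-lo>1: print(t,a,'n range',round(lo,1),round(hi,1),'grip X,Z at hi-1 rel M',grip(phi,hi-1,a).round(1))
    print(t,'deepest',dm)
T=toolT(); d=M-T[:3,3]; print('M in tool',(T[:3,:3].T@d).round(4))
E
```

```text
[0.028, 0, 0.116] [314. 163.]
[0.025, 0, 0.119] [314. 166.]
[0.013, 0, 0.135] [314. 177.]
mouth proj [197. 166.]
0 -25 n range 15.7 22.3 grip X,Z at hi-1 rel M [  3.2 112.3]
0 deepest (-29, np.float64(18.474227582862106), np.float64(19.845555050709876))
5 -25 n range 11.1 19.6 grip X,Z at hi-1 rel M [ 13.6 113.3]
5 deepest (-32, np.float64(15.16780948391554), np.float64(16.215390309173472))
10 -25 n range 7.8 16.8 grip X,Z at hi-1 rel M [ 23.9 113.2]
10 -35 n range 12.4 14.3 grip X,Z at hi-1 rel M [ 16.1 106.5]
10 deepest (-37, np.float64(13.266389400766691), np.float64(14.320032252008794))
15 -25 n range 4.9 14.1 grip X,Z at hi-1 rel M [ 34.  112.1]
15 -35 n range 8.6 12.6 grip X,Z at hi-1 rel M [ 27.  104.8]
15 deepest (-43, np.float64(11.436663790154043), np.float64(12.551618821046223))
20 -25 n range 1.9 11.4 grip X,Z at hi-1 rel M [ 43.8 109.8]
20 -35 n range 5.1 10.9 grip X,Z at hi-1 rel M [ 37.7 101.9]
20 -45 n range 7.8 10.9 grip X,Z at hi-1 rel M [32.  93.7]
20 deepest (-53, np.float64(9.804210910777442), np.float64(10.923608710292608))
25 -25 n range -1.7 9.4 grip X,Z at hi
[... 332 characters left out ...]
1. ]
30 -35 n range -0.6 6.9 grip X,Z at hi-1 rel M [57.3 93.5]
30 -45 n range 0.3 5.5 grip X,Z at hi-1 rel M [50.4 86.1]
30 -55 n range 1.2 5.5 grip X,Z at hi-1 rel M [44.6 78. ]
30 -65 n range 2.0 5.5 grip X,Z at hi-1 rel M [38.9 69.8]
30 deepest (-93, np.float64(4.352148268026362), np.float64(5.459753507617894))
35 -25 n range -6.6 6.6 grip X,Z at hi-1 rel M [73.5 95.1]
35 -35 n range -3.0 3.0 grip X,Z at hi-1 rel M [64.8 88.9]
35 -45 n range -3.0 3.0 grip X,Z at hi-1 rel M [59.  80.8]
35 -55 n range -3.0 3.0 grip X,Z at hi-1 rel M [53.3 72.6]
35 -65 n range -3.0 3.0 grip X,Z at hi-1 rel M [47.6 64.4]
35 deepest (-109, np.float64(-3.0), np.float64(3.0))
M in tool [ 0.0122 -0.1249  0.1999]
```

Request:
{"op": "carry_out", "data": {
  "commands": [
    [[0.004, -0.0305, 0], 0, 0.3],
    [[0.004, -0.0305, 0], 0, 0.3],
    [[0.004, -0.03, 0], 0, 0.3],
    [[0.0035, -0.03, 0], 0, 0.3],
    [[0, 0, 0], 0, 0.3],
    [[0, 0, 0.017], 0, 0.3],
    [[0, 0, 0.017], 0, 0.3],
    [[0, 0, 0], 0, 0.3]
  ]
}}

```text
time: 9.65
tool_pos: [0.5663, -0.1782, 0.3287]
tool_rot: [3.139, -0.002, -2.878]
contact_force: [-0.8, -0.3, -2.4]
opening: 0.0494
grip_force: 25.0
```

Run:
```python
from h import *
from plan import *
s=robot.observe();print(s['time'],s['tool_pos'],s['tool_rot'])
p=cam('side');w=cam('wrist')
L=robot.tip_of(p,'barrel_mouth');print([(q['at'],q['p']) for q in L[:2]],proj(p,M))
L=robot.tip_of(w,'barrel_mouth');print([(q['at'],q['p']) for q in L[:2]],proj(w,M))
T=toolT();print('tip',proj(p,T[:3,:3]@np.array([0,0,.143])+T[:3,3]))
im=np.hstack([cv2.resize(p['pixels'][130:280,290:400],None,fx=3.5,fy=3.5),w['pixels'][0:400,120:520][:400]][0:1]+[cv2.resize(w['pixels'][:,120:520],(394,525))])
im=im[:525,:790];cv2.imwrite('pics/c3.png',im[:,:,::-1])
```

```text
9.65 [ 0.56628509 -0.17824738  0.3286787 ] [ 3.13925054e+00 -2.26010622e-03 -2.87786420e+00]
[([344.7, 224.8], 0.7)] [345.5471614  225.91674733]
[] [309.04059708 187.21160425]
tip [344.28906984 219.20304985]
```

View pics/c3.png

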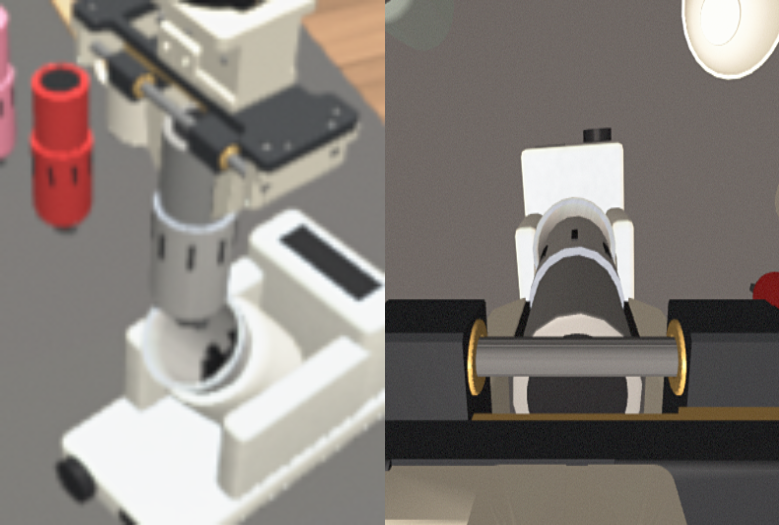

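Cartridge tail and barrel mouth are lined up: wrist crop columns ~574 and 575, and the tail is just above the mouth in the side crop. I'll lower it and pivot.

Request:
{"op": "carry_out", "data": {
  "commands": [
    [[0, 0, 0.017], 0, 0.3],
    [[0, 0, 0.017], 0, 0.3],
    [[0, 0, 0.014], 0, 0.3],
    [[0, 0, 0.003], 0, 0.3],
    [[0.01, 0, 0.001], 0, 0.3],
    [[0.01, 0, 0.001], 0, 0.3],
    [[0.01, 0, 0.002], 0, 0.3],
    [[0.01, 0, 0.003], 0, 0.3],
    [[0, 0, 0], 0, 0.3]
  ],
  "newtons": 10
}}

```text
time: 10.98
tool_pos: [0.5278, -0.1909, 0.2734]
tool_rot: [-3.138, 0.002, -2.88]
contact_force: [0.4, -3.1, 2.3]
opening: 0.0502
grip_force: 10.0
```

Run:
```python
from h import *
s=robot.observe();print(s['time'],s['tool_pos'],s['tool_rot'],s['contact_force'],s['torque'],s['grip_force'])
p=cam('side');w=cam('wrist')
im=np.hstack([cv2.resize(p['pixels'][130:280,290:400],None,fx=3.5,fy=3.5),cv2.resize(w['pixels'][:,120:520],(394,525))])
cv2.imwrite('pics/c4.png',im[:,:,::-1])
```

```text
10.975 [ 0.52778999 -0.19087222  0.27337324] [-3.13818928e+00  1.60747287e-03 -2.87957395e+00] [ 0.40115701 -3.13372649  2.27335878] [-0.77377007 -0.21298202 -0.02144989] 10.00942200422287
```

View pics/c4.png

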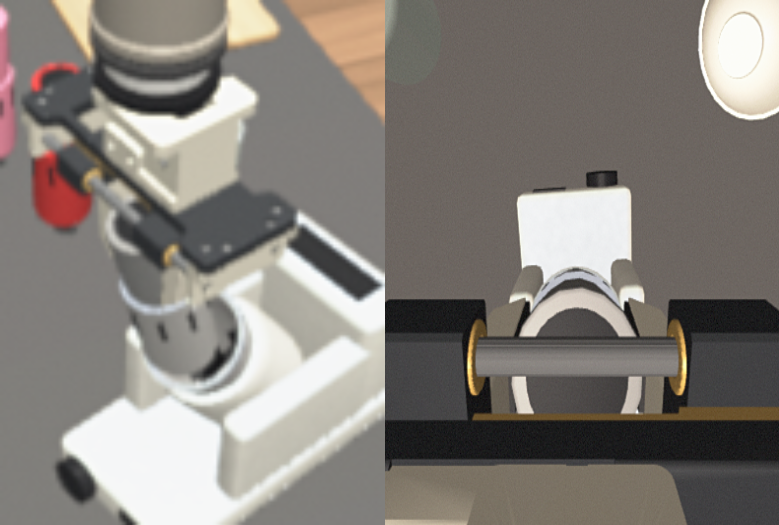

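It's tilting nicely into the mouth. I'll finish the pivot and slide it in along the axis.

Request:
{"op": "carry_out", "data": {
  "commands": [
    [[0.01, 0, 0.005], 0, 0.3],
    [[0.01, 0, 0.007], 0, 0.3],
    [[0.007, 0, 0.006], 0, 0.3],
    [[0, 0, 0], 0, 0.3],
    [[-0.006, 0, 0.0085], 0, 0.3],
    [[-0.006, 0, 0.0085], 0, 0.3],
    [[-0.006, 0, 0.0085], 0, 0.3],
    [[-0.006, 0, 0.0085], 0, 0.3],
    [[0, 0, 0], 0, 0.3]
  ]
}}

```text
time: 12.2
tool_pos: [0.5254, -0.1896, 0.2183]
tool_rot: [3.139, -0.002, -2.878]
contact_force: [1.5, -0.1, -2.6]
opening: 0.0499
grip_force: 10.0
```

Run:
```python
from h import *
s=robot.observe();print(s['time'],s['tool_pos'],s['tool_rot'],s['contact_force'],s['torque'],s['grip_force'])
p=cam('side');w=cam('wrist')
im=np.hstack([cv2.resize(p['pixels'][130:280,290:400],None,fx=3.5,fy=3.5),cv2.resize(w['pixels'][:,120:520],(394,525))])
cv2.imwrite('pics/c5.png',im[:,:,::-1])
```

```text
12.2 [ 0.52535335 -0.1896391   0.21832128] [ 3.13942314e+00 -1.50617856e-03 -2.87778644e+00] [ 1.49063009 -0.13937747 -2.60164601] [-0.04215297 -0.33338948  0.00529796] 9.994571059942245
```

View pics/c5.png

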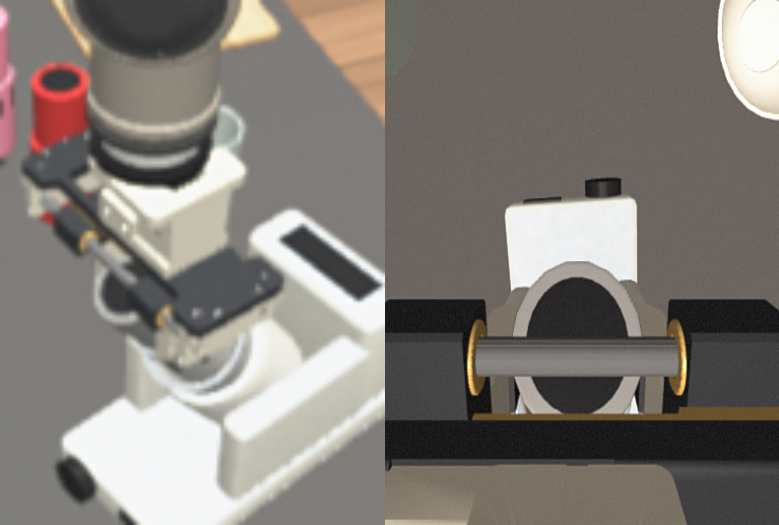

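Request:
{"op": "carry_out", "data": {
  "commands": [
    [[-0.006, 0, 0.0085], 0, 0.3],
    [[-0.006, 0, 0.0085], 0, 0.3],
    [[0, 0, 0], 0, 0.3]
  ]
}}

```text
time: 12.68
tool_pos: [0.537, -0.1868, 0.2018]
tool_rot: [3.14, -0.001, -2.878]
contact_force: [0.2, 0.1, -4.1]
opening: 0.0497
grip_force: 10.0
```

Request:
{"op": "carry_out", "data": {
  "commands": [
    [[-0.0029, 0, 0.0041], 0, 0.3],
    [[-0.0029, 0, 0.0041], 0, 0.3],
    [[0, 0, 0], 0, 0.3]
  ]
}}

```text
time: 13.05
tool_pos: [0.542, -0.1862, 0.1952]
tool_rot: [-3.141, -0.001, -2.879]
contact_force: [-3.8, -0.5, 1.5]
opening: 0.0498
grip_force: 10.0
```

Contact with the plate: Fz is up about 6 N and the height matches the lugs-on-plate position. Now I'll press lightly and turn.

Request:
{"op": "carry_out", "data": {
  "commands": [
    [[-0.001, 0, 0.0015], 0, 0.3],
    [[0, 0, 0], 0.1, 0.3],
    [[0, 0, 0], 0.1, 0.3],
    [[0, 0, 0], 0.1, 0.3],
    [[0, 0, 0], 0.1, 0.3],
    [[0, 0, 0], 0, 0.3]
  ],
  "newtons": 15
}}

```text
time: 13.8
tool_pos: [0.5423, -0.1828, 0.1937]
tool_rot: [3.137, -0.003, 3.006]
contact_force: [-5.4, 8.1, 6.9]
opening: 0.0562
grip_force: 18.3
```

Run:
```python
from h import *
s=robot.observe();print(s['time'],s['tool_pos'],s['tool_rot'],s['contact_force'],s['torque'],s['qpos'].round(2))
```

```text
13.8 [ 0.54232349 -0.18275749  0.19370491] [ 3.13737696 -0.00344435  3.00593772] [-5.44946482  8.14441557  6.92222042] [2.23566148 1.1204574  0.90045015] [-0.46  0.47  1.46  0.    1.21 -1.9 ]
```

Request:
{"op": "carry_out", "data": {
  "commands": [
    [[0.0015, 0, -0.002], 0, 0.85],
    [[0, 0, 0], 0, 0.85],
    [[0, 0, 0], 0, 0.85],
    [[0, 0, 0], -0.16, 0.85],
    [[0, 0, 0], -0.16, 0.85],
    [[0, 0, 0], -0.16, 0.85],
    [[0, 0, 0], -0.16, 0.85],
    [[0, 0, 0], -0.16, 0.85],
    [[0, 0, 0], 0, 0.3],
    [[0, 0, 0], 0, 0.3],
    [[0, 0, 0], 0, 0.3],
    [[0, 0, 0], 0, 0.3],
    [[-0.0015, 0, 0.002], 0, 0.3],
    [[0, 0, 0], 0, 0.3]
  ]
}}

```text
time: 15.55
tool_pos: [0.5435, -0.1862, 0.1947]
tool_rot: [-3.137, -0.001, -2.48]
contact_force: [-1.9, -7.2, 7.1]
opening: 0.0576
grip_force: 15.1
```

```bash
cat > st.py <<'E'
from h import *
s=robot.observe();print(s['time'],s['tool_pos'].round(4),s['tool_rot'].round(3),s['contact_force'].round(1),s['torque'].round(2),round(s['opening'],4))
w=cam('wrist');L=robot.tip_of(w,'cartridge_top');print([(np.round(q['at'],1).tolist(),round(q['p'],2)) for q in L[:2]])
# grey rim of the top end: top edge row in tool column
g=w['pixels'][:,:,:].astype(int); col=g[60:330,310:319].mean(1).mean(1); print('edges',[(i+60,int(col[i+2]-col[i-2])) for i in range(2,268) if abs(col[i+2]-col[i-2])>40])
E
python3 st.py
```

```text
15.55 [ 0.5435 -0.1862  0.1947] [-3.137e+00 -1.000e-03 -2.480e+00] [-1.9 -7.2  7.1] [-1.54  0.05 -0.35] 0.0576
[([334.1, 246.2], 0.83)]
edges [(130, 50), (131, 104), (132, 144), (133, 137), (134, 102), (135, 55), (188, -94), (189, -91), (190, -86), (191, -49), (201, -73), (202, -100), (203, -120), (204, -88), (205, -46), (257, 45), (258, 46), (285, -80), (286, -86), (287, -66), (288, -58), (297, 58), (298, 88), (299, 113), (300, 95), (301, 64), (313, -55), (314, -91), (315, -90), (316, -90), (319, -56), (320, -56), (321, -53)]
```

Request:
{"op": "carry_out", "data": {
  "commands": [
    [[0, 0, 0], 0.1, 0.3],
    [[0, 0, 0], 0.1, 0.3],
    [[0, 0, 0], 0.1, 0.3],
    [[0, 0, 0], 0.1, 0.3]
  ]
}}

```text
time: 16.15
tool_pos: [0.5433, -0.1841, 0.1932]
tool_rot: [3.141, 0.0, -2.882]
contact_force: [0.3, -1.2, 0.5]
opening: 0.0502
grip_force: 14.5
```

```bash
python3 st.py
```

```text
16.15 [ 0.5433 -0.1841  0.1932] [ 3.141  0.    -2.882] [ 0.3 -1.2  0.5] [-0.01 -0.19  0.18] 0.0502
[([320.7, 236.9], 0.85)]
edges [(133, 43), (134, 85), (135, 121), (136, 119), (137, 94), (138, 52), (176, -82), (177, -101), (178, -88), (179, -85), (188, -102), (189, -124), (190, -124), (191, -102), (257, 42), (258, 42), (285, -83), (286, -90), (287, -69), (288, -65), (290, 47), (291, 130), (292, 130), (293, 127), (294, 81), (308, -52), (309, -74), (310, -77), (311, -44), (314, -48), (315, -47), (316, -45), (319, -57), (320, -52), (321, -51)]
```

Request:
{"op": "carry_out", "data": {
  "commands": [
    [[0, 0, 0], 0.1, 0.3],
    [[0, 0, 0], 0.1, 0.3],
    [[0, 0, 0], 0.1, 0.3],
    [[0, 0, 0], 0.1, 0.3]
  ]
}}

```text
time: 16.75
tool_pos: [0.542, -0.1823, 0.193]
tool_rot: [3.138, -0.004, 3.006]
contact_force: [-2.4, 3.4, 4.9]
opening: 0.0552
grip_force: 21.1
```

```bash
python3 st.py
```

```text
16.75 [ 0.542  -0.1823  0.193 ] [ 3.138 -0.004  3.006] [-2.4  3.4  4.9] [1.64 0.81 1.25] 0.0552
[([296.8, 233.5], 0.88)]
edges [(128, 67), (129, 104), (130, 125), (131, 125), (132, 97), (133, 62), (177, -64), (178, -76), (179, -67), (188, -58), (189, -112), (190, -143), (191, -143), (192, -85), (257, 50), (258, 49), (286, 44), (287, 64), (288, 67), (304, -61), (305, -63), (306, -47), (313, -48), (314, -63), (315, -64), (316, -60), (318, -43), (319, -64), (320, -65), (321, -64)]
```

Request:
{"op": "carry_out", "data": {
  "commands": [
    [[0.0015, 0, -0.002], 0, 0.85],
    [[0, 0, 0], 0, 0.85],
    [[0, 0, 0], 0, 0.85],
    [[0, 0, 0], -0.16, 0.85],
    [[0, 0, 0], -0.16, 0.85],
    [[0, 0, 0], -0.16, 0.85],
    [[0, 0, 0], -0.16, 0.85],
    [[0, 0, 0], -0.16, 0.85],
    [[0, 0, 0], 0, 0.3],
    [[0, 0, 0], 0, 0.3],
    [[0, 0, 0], 0, 0.3],
    [[0, 0, 0], 0, 0.3],
    [[-0.0015, 0, 0.002], 0, 0.3],
    [[0, 0, 0], 0, 0.3],
    [[0, 0, 0], 0.1, 0.3],
    [[0, 0, 0], 0.1, 0.3],
    [[0, 0, 0], 0.1, 0.3],
    [[0, 0, 0], 0.1, 0.3]
  ]
}}

```text
time: 19.1
tool_pos: [0.5439, -0.1837, 0.1937]
tool_rot: [-3.14, 0.002, -2.882]
contact_force: [4.2, -3.2, -0.0]
opening: 0.0505
grip_force: 14.5
```

```bash
cat >> st.py <<'E'
import sys
if len(sys.argv)>1:
    p=cam('side'); im=np.hstack([cv2.resize(p['pixels'][130:280,290:400],None,fx=3.5,fy=3.5),cv2.resize(w['pixels'][:,120:520],(394,525))])
    cv2.imwrite('pics/'+sys.argv[1],im[:,:,::-1])
E
python3 st.py c6.png
```

```text
19.1 [ 0.5439 -0.1837  0.1937] [-3.140e+00  2.000e-03 -2.882e+00] [ 4.2 -3.2 -0. ] [-0.37 -0.78  0.22] 0.0505
[([321.9, 221.1], 0.79)]
edges [(132, 47), (133, 93), (134, 125), (135, 115), (136, 87), (137, 43), (164, -82), (165, -101), (166, -92), (167, -76), (175, -108), (176, -123), (177, -122), (178, -92), (257, 45), (258, 43), (286, 49), (287, 79), (288, 85), (291, -46), (292, -63), (293, -60), (310, 65), (311, 70), (312, 67), (314, -121), (315, -123), (316, -115), (319, -52), (320, -53), (321, -51)]
```

View pics/c6.png

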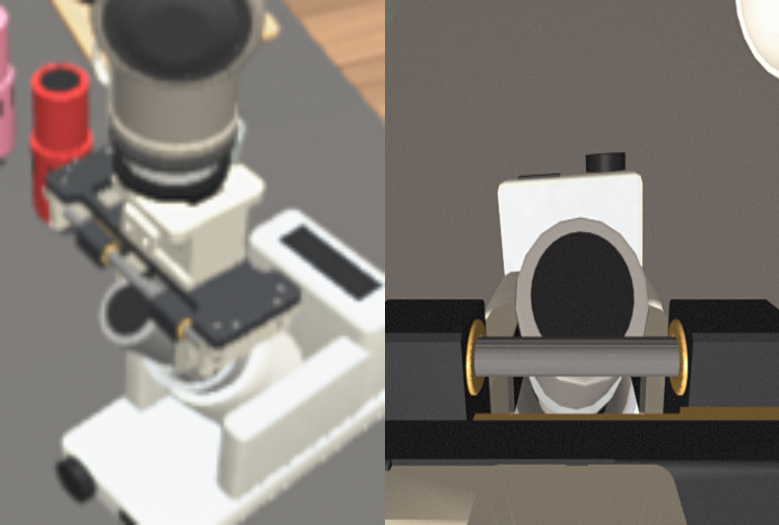

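The wrist view shows the top end at (318,228), which works out to about 75 mm outside the mouth. That means it is still on the lugs (home would be 65 mm). I'll press a bit harder and keep turning.

Request:
{"op": "carry_out", "data": {
  "commands": [
    [[-0.002, 0, 0.003], 0, 0.3],
    [[0, 0, 0], 0.08, 0.3],
    [[0, 0, 0], 0.08, 0.3],
    [[0, 0, 0], 0.08, 0.3],
    [[0, 0, 0], 0.08, 0.3],
    [[0, 0, 0], 0.08, 0.3],
    [[0, 0, 0], 0, 0.3]
  ]
}}

```text
time: 20.12
tool_pos: [0.5435, -0.1822, 0.1913]
tool_rot: [-3.141, -0.003, 3.006]
contact_force: [-4.6, -1.0, 10.6]
opening: 0.0558
grip_force: 24.2
```

```bash
cat > st2.py <<'E'
from h import *
from plan import M
s=robot.observe();print(s['time'],s['tool_pos'].round(4),s['tool_rot'].round(3),'F',s['contact_force'].round(1),'T',s['torque'].round(2),round(s['opening'],4),s['qpos'].round(2))
f=np.array([-.966,-.259,0]);u=np.array([.574*f[0],.574*f[1],.819])
print('a of TCP',((s['tool_pos']-M)@u).round(4))
w=cam('wrist');T=w['c2w']
# fit dark disc of top end: dark blob near centre above rod
g=cv2.cvtColor(w['pixels'],cv2.COLOR_RGB2GRAY)
L=robot.tip_of(w,'cartridge_top')
for q in L[:1]:
    o,d=ray(w,q['at'])
    # intersect with plane containing barrel axis (normal = f x z level): use plane through axis spanned by u and level y -> solve a on axis
    y=np.cross(u,f);y/=np.linalg.norm(y); n=np.cross(y,u)
    for off in (0,.006):
        t=((M+off*n-o)@n)/(d@n); X=o+t*d; print('top',np.round(q['at'],1),round(q['p'],2),'a if on axis+%g'%off,((X-M)@u).round(4),'y',((X-M)@y).round(4))
E
python3 st2.py
```

```text
20.125 [ 0.5435 -0.1822  0.1913] [-3.141e+00 -3.000e-03  3.006e+00] F [-4.6 -1.  10.6] T [0.56 1.09 1.26] 0.0558 [-0.46  0.48  1.46 -0.    1.2  -1.89]
a of TCP 0.0377
top [293.7 227.8] 0.64 a if on axis+0 0.1122 y -0.0178
top [293.7 227.8] 0.64 a if on axis+0.006 0.0935 y -0.0141
```

Request:
{"op": "carry_out", "data": {
  "commands": [
    [[0.0035, 0, -0.005], 0, 0.9],
    [[0, 0, 0], 0, 0.9],
    [[0, 0, 0], -0.13, 0.9],
    [[0, 0, 0], -0.13, 0.9],
    [[0, 0, 0], -0.14, 0.9],
    [[0, 0, 0], 0, 0.9]
  ]
}}

```text
time: 20.98
tool_pos: [0.5411, -0.1819, 0.1948]
tool_rot: [3.141, -0.001, -2.88]
contact_force: [0.0, 0.4, -0.5]
opening: 0.0825
grip_force: 0.0
```

```bash
cat > st3.py <<'E'
from h import *
from plan import M
s=robot.observe();print(s['time'],s['tool_pos'].round(4),s['tool_rot'].round(3),'F',s['contact_force'].round(1),'T',s['torque'].round(2),round(s['opening'],4),s['qpos'].round(2))
f=np.array([-.966,-.259,0]);u=.574*f+np.array([0,0,.819]);y=np.cross(u,f);y/=np.linalg.norm(y);n=np.cross(y,u);n*=np.sign(n@f)
ps={k:cam(k) for k in('wrist','side')};rs=[]
for k,p in ps.items():
    L=robot.tip_of(p,'cartridge_top')
    c=[q for q in L if k=='wrist' or np.linalg.norm(np.array(q['at'])-[325,218])<30]
    print(k,[(np.round(q['at'],1).tolist(),round(q['p'],2)) for q in c[:2]])
    if c: rs.append(ray(p,c[0]['at']))
    if k=='side' and c:
        o,d=rs[-1];t=((M-o)@y)/(d@y);X=o+t*d-M;print(' side on plane a,n',(X@u).round(4),(X@n).round(4))
if len(rs)==2:
    X,e=tri(rs);X=X-M;print('tri a,n,y',(X@u).round(4),(X@n).round(4),(X@y).round(4),e)
g=ps
import sys
if len(sys.argv)>1:
    im=np.hstack([cv2.resize(g['side']['pixels'][150:270,290:380],(394,525),interpolation=cv2.INTER_CUBIC),cv2.resize(g['wrist']['pixels'][:,120:520],(394,525))]);cv2.imwrite('pics/'+sys.argv[1],im[:,:,::-1])
E
python3 st3.py c7.png
```

```text
20.975 [ 0.5411 -0.1819  0.1948] [ 3.141e+00 -1.000e-03 -2.880e+00] F [ 0.   0.4 -0.5] T [0.07 0.   0.01] 0.0825 [-0.46  0.47  1.47  0.    1.21 -2.29]
wrist [([315.3, 227.2], 0.85)]
side [([326.3, 219.3], 0.88)]
 side on plane a,n 0.0909 0.014
tri a,n,y 0.0753 0.0139 -0.009 [0.0017, 0.0017]
```

View pics/c7.png

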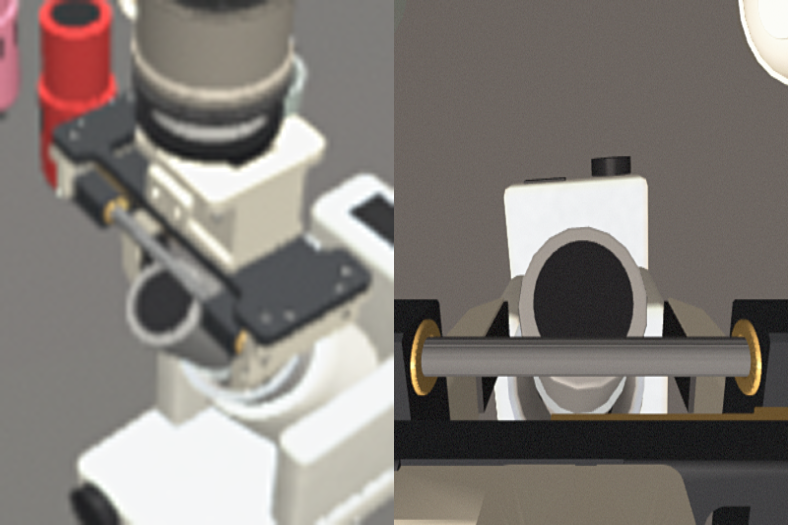

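Request:
{"op": "carry_out", "data": {
  "commands": [
    [[0.005, 0, 0.005], 0, 0.85],
    [[0, 0, 0], -0.175, 0.85],
    [[0, 0, 0], -0.175, 0.85],
    [[0, 0, 0], 0, 0.85],
    [[0, 0, 0], 0, 0.3],
    [[0, 0, 0], 0, 0.3],
    [[0, 0, 0], 0, 0.3],
    [[0, 0, 0], 0, 0.3],
    [[-0.0025, 0, 0.0035], 0, 0.3],
    [[0, 0, 0], 0, 0.3]
  ],
  "newtons": 20
}}

```text
time: 22.42
tool_pos: [0.5388, -0.1852, 0.1896]
tool_rot: [-3.134, -0.001, -2.531]
contact_force: [-6.1, -8.8, 14.3]
opening: 0.058
grip_force: 29.8
```

Request:
{"op": "carry_out", "data": {
  "commands": [
    [[0, 0, 0], 0.09, 0.3],
    [[0, 0, 0], 0.09, 0.3],
    [[0, 0, 0], 0.09, 0.3],
    [[0, 0, 0], 0.08, 0.3]
  ]
}}

```text
time: 22.92
tool_pos: [0.5409, -0.1838, 0.1881]
tool_rot: [-3.136, 0.005, -2.882]
contact_force: [4.7, -6.1, 3.6]
opening: 0.0503
grip_force: 19.3
```

```bash
python3 st3.py
```

```text
22.925 [ 0.5409 -0.1838  0.1881] [-3.136  0.005 -2.882] F [ 4.7 -6.1  3.6] T [-0.81 -0.89  0.34] 0.0503 [-0.46  0.47  1.48 -0.    1.18 -2.29]
wrist [([318.6, 235.7], 0.87)]
side [([325.0, 219.8], 0.83)]
 side on plane a,n 0.0937 0.0167
tri a,n,y 0.0776 0.0151 -0.0089 [0.0034, 0.0034]
```

Request:
{"op": "carry_out", "data": {
  "commands": [
    [[0, 0, 0], 0.09, 0.3],
    [[0, 0, 0], 0.09, 0.3],
    [[0, 0, 0], 0.09, 0.3],
    [[0, 0, 0], 0.08, 0.3]
  ]
}}

```text
time: 23.62
tool_pos: [0.5389, -0.1827, 0.1882]
tool_rot: [-3.139, 0.001, 3.055]
contact_force: [-2.1, -4.4, 10.7]
opening: 0.0545
grip_force: 30.8
```

```bash
python3 st3.py
```

```text
23.625 [ 0.5389 -0.1827  0.1882] [-3.139e+00  1.000e-03  3.055e+00] F [-2.1 -4.4 10.7] T [0.46 1.29 2.06] 0.0545 [-0.46  0.47  1.49 -0.    1.19 -1.94]
wrist [([297.9, 238.9], 0.74)]
side [([325.0, 217.8], 0.68)]
 side on plane a,n 0.0996 0.0128
tri a,n,y 0.0807 0.0131 -0.0114 [0.0015, 0.0015]
```

Request:
{"op": "carry_out", "data": {
  "commands": [
    [[0.0025, 0, -0.0035], 0, 0.85],
    [[0, 0, 0], 0, 0.85],
    [[0, 0, 0], 0, 0.85],
    [[0, 0, 0], -0.175, 0.85],
    [[0, 0, 0], -0.175, 0.85],
    [[0, 0, 0], 0, 0.3],
    [[0, 0, 0], 0, 0.3],
    [[0, 0, 0], 0, 0.3],
    [[0, 0, 0], 0, 0.3],
    [[-0.0025, 0, -0.0017], 0, 0.3],
    [[-0.0025, 0, -0.0017], 0, 0.3],
    [[0, 0, 0], 0, 0.3]
  ],
  "newtons": 15
}}

```text
time: 25.32
tool_pos: [0.5403, -0.1827, 0.1944]
tool_rot: [-3.138, -0.002, -2.881]
contact_force: [-4.7, -7.6, 4.3]
opening: 0.0503
grip_force: 15.3
```

```bash
python3 st3.py
```

```text
25.325 [ 0.5403 -0.1827  0.1944] [-3.138e+00 -2.000e-03 -2.881e+00] F [-4.7 -7.6  4.3] T [-1.61  0.85 -0.51] 0.0503 [-0.46  0.47  1.47 -0.    1.2  -2.29]
wrist [([318.7, 246.9], 0.9)]
side [([327.3, 219.0], 0.57)]
 side on plane a,n 0.0884 0.012
tri a,n,y 0.0704 0.0102 -0.0101 [0.0036, 0.0036]
```

Request:
{"op": "carry_out", "data": {
  "commands": [
    [[-0.0025, 0, -0.0017], 0, 0.3],
    [[0, 0, 0], 0, 0.3]
  ]
}}

```text
time: 25.78
tool_pos: [0.5423, -0.182, 0.1961]
tool_rot: [-3.138, -0.002, -2.881]
contact_force: [-6.3, -7.3, 3.8]
opening: 0.0503
grip_force: 15.1
```

```bash
python3 st3.py
```

```text
25.775 [ 0.5423 -0.182   0.1961] [-3.138e+00 -2.000e-03 -2.881e+00] F [-6.3 -7.3  3.8] T [-1.38  1.04 -0.39] 0.0503 [-0.46  0.47  1.46 -0.    1.21 -2.29]
wrist [([320.7, 247.5], 0.82)]
side [([326.1, 218.1], 0.79)]
 side on plane a,n 0.0951 0.0119
tri a,n,y 0.0744 0.0084 -0.0114 [0.0056, 0.0056]
```

Request:
{"op": "carry_out", "data": {
  "commands": [
    [[0.001, -0.002, 0], 0, 0.3],
    [[0.001, -0.002, 0], 0, 0.3],
    [[0, 0, 0], 0, 0.3]
  ]
}}

```text
time: 26.35
tool_pos: [0.5419, -0.1842, 0.1951]
tool_rot: [3.141, -0.001, -2.879]
contact_force: [-3.3, -1.3, 1.8]
opening: 0.0502
grip_force: 14.8
```

Request:
{"op": "carry_out", "data": {
  "commands": [
    [[0, -0.003, 0], 0, 0.3],
    [[0, 0, 0], 0, 0.3]
  ]
}}

```text
time: 26.6
tool_pos: [0.5429, -0.1867, 0.195]
tool_rot: [3.14, -0.001, -2.878]
contact_force: [-4.0, 1.2, 1.1]
opening: 0.0495
grip_force: 14.9
```

```bash
python3 st3.py
```

```text
26.6 [ 0.5429 -0.1867  0.195 ] [ 3.140e+00 -1.000e-03 -2.878e+00] F [-4.   1.2  1.1] T [0.47 0.83 0.18] 0.0495 [-0.47  0.47  1.46  0.    1.21 -2.3 ]
wrist [([316.5, 246.6], 0.83)]
side [([329.7, 220.5], 0.7)]
 side on plane a,n 0.0757 0.0117
tri a,n,y 0.0666 0.0092 -0.0045 [0.0034, 0.0034]
```

Request:
{"op": "carry_out", "data": {
  "commands": [
    [[-0.001, 0.001, 0.002], 0, 0.3],
    [[0, 0, 0], 0, 0.3],
    [[0, 0, 0], 0.09, 0.3],
    [[0, 0, 0], 0.09, 0.3]
  ]
}}

```text
time: 27.3
tool_pos: [0.5429, -0.1844, 0.1933]
tool_rot: [3.138, -0.002, -3.06]
contact_force: [-8.1, 6.6, 4.3]
opening: 0.0513
grip_force: 16.3
```

```bash
cat > f.py <<'E'
from h import *
s=robot.observe();print(s['time'],s['tool_pos'].round(4),s['tool_rot'].round(3),'F',s['contact_force'].round(1),'T',s['torque'].round(2),round(s['opening'],4),round(s['grip_force'],1))
E
python3 f.py
```

```text
27.3 [ 0.5429 -0.1844  0.1933] [ 3.138e+00 -2.000e-03 -3.060e+00] F [-8.1  6.6  4.3] T [1.94 1.44 0.85] 0.0513 16.3
```

Request:
{"op": "carry_out", "data": {
  "commands": [
    [[0, 0, 0], 0.09, 0.3],
    [[0, 0, 0], 0.08, 0.3],
    [[0, 0, 0], 0, 0.3]
  ]
}}

```text
time: 27.68
tool_pos: [0.5427, -0.1834, 0.1927]
tool_rot: [3.137, -0.004, 3.056]
contact_force: [-6.6, 7.6, 3.4]
opening: 0.0548
grip_force: 17.6
```

```bash
python3 f.py
```

```text
27.675 [ 0.5427 -0.1834  0.1927] [ 3.137 -0.004  3.056] F [-6.6  7.6  3.4] T [2.16 1.29 0.88] 0.0548 17.6
```

Request:
{"op": "carry_out", "data": {
  "commands": [
    [[0.001, 0, -0.001], 0, 0.85],
    [[0, 0, 0], 0, 0.85],
    [[0, 0, 0], -0.175, 0.85],
    [[0, 0, 0], -0.175, 0.85],
    [[0, 0, 0], 0, 0.85]
  ]
}}

```text
time: 28.3
tool_pos: [0.5435, -0.1863, 0.1946]
tool_rot: [-3.14, 0.001, -2.88]
contact_force: [-0.2, -0.1, -0.8]
opening: 0.078
grip_force: 0.0
```

```bash
cat > disc.py <<'E'
from h import *
from plan import M
f=np.array([-.966,-.259,0]);u=.574*f+np.array([0,0,.819]);y=np.cross(u,f);y/=np.linalg.norm(y);n=np.cross(y,u);n*=np.sign(n@f)
Tc=np.array([[0.001,.967,.255,.067],[1,-.001,-.001,0],[-.001,.255,-.967,-.141],[0,0,0,1]])
def disc(img,pos,yaw=-2.879,lab=''):
    g=cv2.cvtColor(img,cv2.COLOR_RGB2GRAY); m=(g<75).astype(np.uint8); m[254:]=0
    k,lb=cv2.connectedComponents(m); l=lb[235,318]
    if not l: print(lab,'no blob',g[200:255:6,318]);return
    r,c=np.nonzero(lb==l); rows=np.unique(r)
    e=[]
    for q in rows: x=c[r==q]; e+= [(x.min(),q),(x.max(),q)]
    (cx,cy),(A,B),an=cv2.fitEllipse(np.array(e,np.float32)); wid=min(A,B)+1
    D=.039*320.8/wid
    T=np.eye(4);T[:3,:3]=R.from_euler('xyz',[np.pi,0,yaw]).as_matrix();T[:3,3]=pos
    X=(T@Tc@np.array([(cx-314.4)/320.8*D,-(cy-197.4)/320.8*D,-D,1]))[:3]-M
    print(lab,'ell',round(cx),round(cy),round(A,1),round(B,1),round(an),'a',round(X@u,4),'n',round(X@n,4),'y',round(X@y,4))
if __name__=='__main__':
    for fn,pos in (('c5',(.5254,-.1896,.2183)),('c6',(.5439,-.1837,.1937)),('c7',(.5411,-.1819,.1948))):
        im=cv2.imread(f'pics/{fn}.png')[:,-394:,::-1]; full=np.full((400,640,3),200,np.uint8); full[:,120:520]=cv2.resize(im,(400,400)); disc(full,pos,lab=fn)
    s=robot.observe();print(s['time'],s['tool_pos'].round(4),s['tool_rot'].round(3),s['contact_force'].round(1),round(s['opening'],3))
    disc(cam('wrist')['pixels'],s['tool_pos'],s['tool_rot'][2],'now')
E
python3 disc.py
```

```text
c5 ell 315 264 102.5 105.4 177 a 0.1027 n -0.0012 y -0.0047
c6 ell 320 226 97.9 103.1 104 a 0.0709 n 0.012 y -0.0077
c7 ell 312 231 95.3 99.8 95 a 0.0691 n 0.0122 y -0.0069
28.3 [ 0.5435 -0.1863  0.1946] [-3.14e+00  1.00e-03 -2.88e+00] [-0.2 -0.1 -0.8] 0.078
now ell 321 232 97.7 101.5 105 a 0.0712 n 0.0099 y -0.0059
```

Request:
{"op": "carry_out", "data": {
  "commands": [
    [[0.001, 0, -0.001], 0, 0.3],
    [[0, 0, 0], 0, 0.3],
    [[0, 0, 0], 0, 0.3],
    [[0, 0, 0], 0, 0.3],
    [[-0.0017, 0, 0.0025], 0, 0.3],
    [[-0.0017, 0, 0.0025], 0.08, 0.3],
    [[0, 0, 0], -0.08, 0.3],
    [[0, 0, 0], -0.08, 0.3],
    [[0, 0, 0], 0.08, 0.3],
    [[0, 0, 0], 0, 0.3]
  ],
  "newtons": 25
}}

```text
time: 29.6
tool_pos: [0.5459, -0.1864, 0.1941]
tool_rot: [-3.137, 0.003, -2.879]
contact_force: [-6.9, -0.1, 20.9]
opening: 0.0497
grip_force: 25.0
```

```bash
cat >> f.py <<'E'
from plan import M
f=np.array([-.966,-.259,0]);u=.574*f+np.array([0,0,.819]);y=np.cross(u,f);y/=np.linalg.norm(y);n=np.cross(y,u);n*=np.sign(n@f)
X=s['tool_pos']-M;F=s['contact_force'];print('TCP a,n,y',(X@u).round(4),(X@n).round(4),(X@y).round(4),'F a,n,y',(F@u).round(1),(F@n).round(1),(F@y).round(1))
E
python3 f.py
```

```text
29.6 [ 0.5459 -0.1864  0.1941] [-3.137e+00  3.000e-03 -2.879e+00] F [-6.9 -0.1 20.9] T [-0.16  1.19 -0.05] 0.0497 25.0
TCP a,n,y 0.0393 0.0035 -0.0022 F a,n,y 20.9 -6.6 -1.7
```

Request:
{"op": "carry_out", "data": {
  "commands": [
    [[0.004, 0, -0.0045], 0, 0.3],
    [[0, 0, 0], 0, 0.3]
  ]
}}

```text
time: 29.85
tool_pos: [0.5426, -0.1866, 0.196]
tool_rot: [-3.139, 0.004, -2.879]
contact_force: [3.2, -0.3, 6.9]
opening: 0.0497
grip_force: 25.0
```

```bash
python3 f.py
```

```text
29.85 [ 0.5426 -0.1866  0.196 ] [-3.139  0.004 -2.879] F [ 3.2 -0.3  6.9] T [ 0.04 -0.71  0.  ] 0.0497 25.0
TCP a,n,y 0.0426 0.005 -0.0029 F a,n,y 4.0 -6.4 1.1
```

Request:
{"op": "carry_out", "data": {
  "commands": [
    [[0, 0, 0], -0.09, 0.3],
    [[0, 0, 0], -0.09, 0.3],
    [[0, 0, 0], 0, 0.3]
  ]
}}

```text
time: 30.22
tool_pos: [0.5429, -0.1895, 0.1953]
tool_rot: [-3.134, 0.001, -2.699]
contact_force: [4.4, -10.8, 0.0]
opening: 0.0499
grip_force: 25.4
```

```bash
python3 f.py
```

```text
30.225 [ 0.5429 -0.1895  0.1953] [-3.134e+00  1.000e-03 -2.699e+00] F [  4.4 -10.8   0. ] T [-2.23 -1.06 -0.68] 0.0499 25.4
TCP a,n,y 0.0424 0.0059 -0.0 F a,n,y -0.8 -1.2 11.6
```

Request:
{"op": "carry_out", "data": {
  "commands": [
    [[0, 0, 0], 0.09, 0.3],
    [[0, 0, 0], 0.09, 0.3],
    [[0, 0, 0], 0, 0.3]
  ]
}}

```text
time: 30.6
tool_pos: [0.5414, -0.1862, 0.1945]
tool_rot: [3.141, -0.0, -2.878]
contact_force: [1.9, -1.5, 1.1]
opening: 0.0494
grip_force: 24.8
```

```bash
python3 f.py
```

```text
30.6 [ 0.5414 -0.1862  0.1945] [ 3.141 -0.    -2.878] F [ 1.9 -1.5  1.1] T [-0.02 -0.44 -0.01] 0.0494 24.8
TCP a,n,y 0.042 0.0068 -0.0036 F a,n,y 0.1 -1.8 1.9
```

Request:
{"op": "carry_out", "data": {
  "commands": [
    [[0, 0, 0], 0, 0.85],
    [[0, 0, 0], 0, 0.85],
    [[0.008, 0, -0.015], 0, 0.85],
    [[0.008, 0, -0.016], 0, 0.85],
    [[0, 0, 0], 0, 0.85],
    [[0, 0, 0], 0, 0.3],
    [[0, 0, 0], 0, 0.3],
    [[0, 0, 0], 0, 0.3],
    [[0, 0, 0], 0, 0.3]
  ],
  "newtons": 15
}}

```text
time: 31.72
tool_pos: [0.5259, -0.1903, 0.2254]
tool_rot: [3.141, -0.0, -2.878]
contact_force: [0.4, 1.0, -1.9]
opening: 0.0497
grip_force: 15.0
```

```bash
python3 f.py
```

```text
31.725 [ 0.5259 -0.1903  0.2254] [ 3.141 -0.    -2.878] F [ 0.4  1.  -1.9] T [ 0.1  -0.01  0.05] 0.0497 15.0
TCP a,n,y 0.0766 0.0022 -0.0037 F a,n,y -1.9 0.6 -0.8
```

Request:
{"op": "carry_out", "data": {
  "commands": [
    [[-0.002, 0, -0.0014], 0, 0.3],
    [[-0.002, 0, -0.0014], 0, 0.3],
    [[0, 0, 0], 0, 0.3]
  ]
}}

```text
time: 32.1
tool_pos: [0.5299, -0.1892, 0.2284]
tool_rot: [3.141, -0.0, -2.878]
contact_force: [0.2, -0.0, -3.3]
opening: 0.0493
grip_force: 15.0
```

```bash
python3 f.py
```

```text
32.1 [ 0.5299 -0.1892  0.2284] [ 3.141 -0.    -2.878] F [ 0.2 -0.  -3.3] T [ 0.09  0.02 -0.  ] 0.0493 15.0
TCP a,n,y 0.0766 -0.0029 -0.0037 F a,n,y -2.8 1.7 0.1
```

Request:
{"op": "carry_out", "data": {
  "commands": [
    [[-0.002, 0, -0.0014], 0, 0.3],
    [[-0.002, 0, -0.0014], 0, 0.3],
    [[0, 0, 0], 0, 0.3]
  ]
}}

```text
time: 32.48
tool_pos: [0.5338, -0.1883, 0.2315]
tool_rot: [3.142, 0.0, -2.878]
contact_force: [-0.1, 0.9, -4.0]
opening: 0.0495
grip_force: 15.0
```

```bash
python3 f.py
```

```text
32.475 [ 0.5338 -0.1883  0.2315] [ 3.142  0.    -2.878] F [-0.1  0.9 -4. ] T [ 0.03  0.04 -0.01] 0.0495 15.0
TCP a,n,y 0.0768 -0.0079 -0.0036 F a,n,y -3.4 2.2 -0.9
```

The cartridge had been leaning forward inside the bore. It is now held straight by a short grip at its top, so I'll press lightly and turn.

Request:
{"op": "carry_out", "data": {
  "commands": [
    [[-0.0017, 0, 0.0025], 0, 0.3],
    [[-0.0009, 0, 0.0012], 0, 0.3],
    [[0, 0, 0], 0, 0.3]
  ]
}}

```text
time: 32.85
tool_pos: [0.5349, -0.189, 0.2297]
tool_rot: [-3.139, -0.002, -2.879]
contact_force: [-10.2, -2.3, 11.0]
opening: 0.0495
grip_force: 15.0
```

```bash
python3 f.py
```

```text
32.85 [ 0.5349 -0.189   0.2297] [-3.139e+00 -2.000e-03 -2.879e+00] F [-10.2  -2.3  11. ] T [-0.39  1.75  0.08] 0.0495 15.0
TCP a,n,y 0.0749 -0.0077 -0.0026 F a,n,y 15.0 2.2 -0.4
```

Request:
{"op": "carry_out", "data": {
  "commands": [
    [[0, 0, 0], 0.08, 0.3],
    [[0, 0, 0], 0.08, 0.3],
    [[0, 0, 0], 0.08, 0.3],
    [[0, 0, 0], 0, 0.3]
  ]
}}

```text
time: 33.35
tool_pos: [0.5353, -0.1868, 0.2284]
tool_rot: [3.14, -0.001, -3.119]
contact_force: [-4.6, 0.9, 3.9]
opening: 0.0503
grip_force: 15.7
```

```bash
python3 f.py
```

```text
33.35 [ 0.5353 -0.1868  0.2284] [ 3.140e+00 -1.000e-03 -3.119e+00] F [-4.6  0.9  3.9] T [1.   0.81 0.32] 0.0503 15.7
TCP a,n,y 0.0732 -0.0077 -0.0046 F a,n,y 5.6 1.2 -2.1
```

Request:
{"op": "carry_out", "data": {
  "commands": [
    [[-0.0006, 0, 0.0008], 0.08, 0.3],
    [[0, 0, 0], 0.08, 0.3],
    [[0, 0, 0], 0.08, 0.3],
    [[0, 0, 0], 0, 0.3]
  ]
}}

```text
time: 33.85
tool_pos: [0.5373, -0.187, 0.2278]
tool_rot: [3.14, 0.002, 2.926]
contact_force: [0.1, 3.8, 3.7]
opening: 0.0522
grip_force: 17.1
```

```bash
python3 f.py
```

```text
33.85 [ 0.5373 -0.187   0.2278] [3.140e+00 2.000e-03 2.926e+00] F [0.1 3.8 3.7] T [ 1.32 -0.19  0.46] 0.0522 17.1
TCP a,n,y 0.0716 -0.0089 -0.0039 F a,n,y 2.4 -3.1 -3.6
```

Request:
{"op": "carry_out", "data": {
  "commands": [
    [[0, 0, 0], 0, 0.75],
    [[0.0015, -0.0008, -0.0025], 0, 0.75],
    [[0, 0, 0], -0.16, 0.75],
    [[0, 0, 0], -0.16, 0.75],
    [[0, 0, 0], -0.16, 0.75],
    [[0.0066, 0, 0.0046], 0, 0.75],
    [[0, 0, 0], -0.16, 0.75],
    [[0, 0, 0], -0.16, 0.75],
    [[0, 0, 0], -0.16, 0.75],
    [[0, 0, 0], 0, 0.3],
    [[0, 0, 0], 0, 0.3],
    [[0, 0, 0], 0, 0.3],
    [[-0.0029, -0.0015, -0.0023], 0, 0.3],
    [[-0.0029, -0.0015, -0.0023], 0, 0.3],
    [[0, 0, 0], 0, 0.3]
  ]
}}

```text
time: 35.72
tool_pos: [0.5349, -0.1882, 0.2299]
tool_rot: [-3.142, -0.001, -2.398]
contact_force: [-6.3, -1.5, 3.5]
opening: 0.0547
grip_force: 14.0
```

```bash
python3 f.py
```

```text
35.725 [ 0.5349 -0.1882  0.2299] [-3.142e+00 -1.000e-03 -2.398e+00] F [-6.3 -1.5  3.5] T [-0.01  1.08  0.07] 0.0547 14.0
TCP a,n,y 0.0749 -0.0079 -0.0034 F a,n,y 6.6 3.2 -0.2
```

Request:
{"op": "carry_out", "data": {
  "commands": [
    [[-0.0005, 0, 0.0008], 0.08, 0.3],
    [[0, 0, 0], 0.08, 0.3],
    [[0, 0, 0], 0.08, 0.3],
    [[0, 0, 0], 0.08, 0.3],
    [[0, 0, 0], 0.08, 0.3],
    [[0, 0, 0], 0.08, 0.3]
  ]
}}

```text
time: 36.48
tool_pos: [0.5353, -0.1871, 0.2286]
tool_rot: [3.14, 0.0, -2.881]
contact_force: [-3.4, 1.6, 2.1]
opening: 0.0499
grip_force: 15.0
```

```bash
python3 f.py
```

```text
36.475 [ 0.5353 -0.1871  0.2286] [ 3.14   0.    -2.881] F [-3.4  1.6  2.1] T [0.75 0.69 0.39] 0.0499 15.0
TCP a,n,y 0.0734 -0.0078 -0.0043 F a,n,y 3.3 1.1 -2.5
```

Request:
{"op": "carry_out", "data": {
  "commands": [
    [[-0.0011, 0, 0.0016], 0.08, 0.3],
    [[0, 0, 0], 0.08, 0.3],
    [[0, 0, 0], 0.08, 0.3],
    [[0, 0, 0], 0.08, 0.3],
    [[0, 0, 0], 0.08, 0.3],
    [[0, 0, 0], 0.08, 0.3]
  ]
}}

```text
time: 37.22
tool_pos: [0.5362, -0.1857, 0.2273]
tool_rot: [3.139, -0.001, 2.923]
contact_force: [-4.0, 4.1, 4.4]
opening: 0.0535
grip_force: 16.3
```

```bash
python3 f.py
```

```text
37.225 [ 0.5362 -0.1857  0.2273] [ 3.139e+00 -1.000e-03  2.923e+00] F [-4.   4.1  4.4] T [1.45 0.58 0.58] 0.0535 16.3
TCP a,n,y 0.0717 -0.008 -0.0055 F a,n,y 5.3 -0.2 -5.0
```

I'll test for a seated fit by lifting it 16 mm, turning it back, and seeing at what height it touches.

Request:
{"op": "carry_out", "data": {
  "commands": [
    [[0.0041, -0.0021, -0.0066], 0, 0.3],
    [[0.0041, -0.0021, -0.0066], 0, 0.3],
    [[0, 0, 0], 0, 0.3]
  ],
  "newtons": 20
}}

```text
time: 37.6
tool_pos: [0.5279, -0.189, 0.2408]
tool_rot: [3.14, 0.001, 2.926]
contact_force: [0.2, 6.0, 1.1]
opening: 0.0526
grip_force: 20.5
```

```bash
python3 f.py
```

```text
37.6 [ 0.5279 -0.189   0.2408] [3.140e+00 1.000e-03 2.926e+00] F [0.2 6.  1.1] T [ 1.53 -0.15  0.29] 0.0526 20.5
TCP a,n,y 0.0878 -0.0086 -0.0044 F a,n,y -0.1 -2.0 -5.7
```

Request:
{"op": "carry_out", "data": {
  "commands": [
    [[0, 0, 0], -0.12, 0.3],
    [[0, 0, 0], -0.12, 0.3],
    [[0, 0, 0], -0.12, 0.3],
    [[0, 0, 0], -0.12, 0.3],
    [[0, 0, 0], 0, 0.3]
  ]
}}

```text
time: 38.22
tool_pos: [0.528, -0.1911, 0.2405]
tool_rot: [-3.139, 0.001, -2.88]
contact_force: [0.7, -4.2, -1.4]
opening: 0.0494
grip_force: 19.8
```

```bash
python3 f.py
```

```text
38.225 [ 0.528  -0.1911  0.2405] [-3.139e+00  1.000e-03 -2.880e+00] F [ 0.7 -4.2 -1.4] T [-0.72 -0.18 -0.29] 0.0494 19.8
TCP a,n,y 0.0879 -0.008 -0.0023 F a,n,y -0.9 1.2 4.2
```

Request:
{"op": "carry_out", "data": {
  "commands": [
    [[-0.0023, 0, 0.0033], 0, 0.3],
    [[-0.0023, 0, 0.0033], 0, 0.3],
    [[0, 0, 0], 0, 0.3]
  ]
}}

```text
time: 38.6
tool_pos: [0.5322, -0.1889, 0.2333]
tool_rot: [-3.141, 0.0, -2.879]
contact_force: [1.2, -5.2, -2.0]
opening: 0.0495
grip_force: 19.8
```

```bash
python3 f.py
```

```text
38.6 [ 0.5322 -0.1889  0.2333] [-3.141  0.    -2.879] F [ 1.2 -5.2 -2. ] T [-1.06 -0.31 -0.25] 0.0495 19.8
TCP a,n,y 0.0793 -0.0076 -0.0034 F a,n,y -1.5 1.3 5.3
```

Not seated: it went back down past the seated-contact height freely. I'll keep searching with continuous light pressure.

Request:
{"op": "carry_out", "data": {
  "commands": [
    [[-0.0025, -0.0015, 0.0035], 0, 0.3],
    [[-0.0025, 0, 0.0035], 0, 0.3],
    [[-0.001, 0, 0.0014], 0, 0.3],
    [[0, 0, 0], 0.08, 0.3],
    [[0, 0, 0], 0.08, 0.3],
    [[-0.0004, 0, 0.0006], 0.08, 0.3],
    [[0, 0, 0], 0.08, 0.3],
    [[-0.0004, 0, 0.0006], 0.08, 0.3],
    [[0, 0, 0], 0.08, 0.3]
  ],
  "newtons": 15
}}

```text
time: 39.72
tool_pos: [0.539, -0.187, 0.2251]
tool_rot: [3.139, 0.0, 2.924]
contact_force: [-1.8, 2.1, 8.3]
opening: 0.0526
grip_force: 18.0
```

```bash
python3 f.py
```

```text
39.725 [ 0.539  -0.187   0.2251] [3.139 0.    2.924] F [-1.8  2.1  8.3] T [1.03 0.22 0.72] 0.0526 18.0
TCP a,n,y 0.0686 -0.0087 -0.0034 F a,n,y 7.5 -3.8 -2.5
```

Request:
{"op": "carry_out", "data": {
  "commands": [
    [[0, 0, 0], 0, 0.75],
    [[0.003, -0.0016, -0.0049], 0, 0.75],
    [[0, 0, 0], -0.16, 0.75],
    [[0, 0, 0], -0.16, 0.75],
    [[0.0066, 0, 0.0046], -0.16, 0.75],
    [[0, 0, 0], -0.16, 0.75],
    [[0, 0, 0], -0.16, 0.75],
    [[0, 0, 0], -0.16, 0.75],
    [[0, 0, 0], 0, 0.3],
    [[0, 0, 0], 0, 0.3],
    [[0, 0, 0], 0, 0.3],
    [[-0.0029, -0.0015, -0.0023], 0, 0.3],
    [[-0.0029, -0.0015, -0.0023], 0, 0.3],
    [[-0.001, -0.0005, 0.0017], 0, 0.3]
  ]
}}

```text
time: 41.48
tool_pos: [0.5357, -0.1888, 0.2285]
tool_rot: [-3.141, -0.003, -2.398]
contact_force: [-13.2, -3.5, 13.2]
opening: 0.0543
grip_force: 15.1
```

```bash
python3 f.py
```

```text
41.475 [ 0.5357 -0.1888  0.2285] [-3.141e+00 -3.000e-03 -2.398e+00] F [-13.2  -3.5  13.2] T [-0.56  2.22  0.03] 0.0543 15.1
TCP a,n,y 0.0734 -0.0077 -0.0026 F a,n,y 18.6 3.6 -0.1
```

Request:
{"op": "carry_out", "data": {
  "commands": [
    [[-0.0005, 0, 0.0008], 0.08, 0.3],
    [[0, 0, 0], 0.08, 0.3],
    [[-0.0005, 0, 0.0008], 0.08, 0.3],
    [[0, 0, 0], 0.08, 0.3],
    [[-0.0005, 0, 0.0008], 0.08, 0.3],
    [[0, 0, 0], 0.08, 0.3]
  ]
}}

```text
time: 42.22
tool_pos: [0.5377, -0.1866, 0.2249]
tool_rot: [3.14, -0.0, -2.881]
contact_force: [-3.0, 1.3, 0.8]
opening: 0.0499
grip_force: 14.9
```

```bash
python3 f.py
```

```text
42.225 [ 0.5377 -0.1866  0.2249] [ 3.14  -0.    -2.881] F [-3.   1.3  0.8] T [0.83 0.61 0.34] 0.0499 14.9
TCP a,n,y 0.069 -0.0076 -0.0042 F a,n,y 2.2 1.7 -2.1
```

Request:
{"op": "carry_out", "data": {
  "commands": [
    [[-0.0005, 0, 0.0008], 0.08, 0.3],
    [[0, 0, 0], 0.08, 0.3],
    [[-0.0005, 0, 0.0008], 0.08, 0.3],
    [[0, 0, 0], 0.08, 0.3],
    [[-0.0005, 0, 0.0008], 0.08, 0.3],
    [[0, 0, 0], 0.08, 0.3]
  ]
}}

```text
time: 42.98
tool_pos: [0.5396, -0.185, 0.2228]
tool_rot: [3.138, -0.0, 2.924]
contact_force: [-1.5, 7.0, 2.6]
opening: 0.0536
grip_force: 17.1
```

```bash
python3 f.py
```

```text
42.975 [ 0.5396 -0.185   0.2228] [ 3.138 -0.     2.924] F [-1.5  7.   2.6] T [1.8  0.06 0.68] 0.0536 17.1
TCP a,n,y 0.066 -0.0083 -0.0052 F a,n,y 1.9 -1.8 -7.2
```

Request:
{"op": "carry_out", "data": {
  "commands": [
    [[0, 0, 0], 0, 0.85],
    [[0.003, -0.0016, -0.0049], 0, 0.85],
    [[0, 0, 0], -0.16, 0.85],
    [[0, 0, 0], -0.16, 0.85],
    [[0.0066, 0, 0.0046], -0.16, 0.85],
    [[0, 0, 0], 0, 0.85]
  ]
}}

```text
time: 43.72
tool_pos: [0.5292, -0.189, 0.2229]
tool_rot: [-3.141, 0.0, -2.88]
contact_force: [0.0, -0.7, -0.4]
opening: 0.078
grip_force: 0.0
```

```bash
sed -i 's/    if not l:/    l = l or lb[245,318] or lb[225,318]\n    if not l:/' disc.py; python3 disc.py | tail -2; python3 st3.py
python3 - <<'E'
from h import *
w=cam('wrist');g=cv2.cvtColor(w['pixels'],cv2.COLOR_RGB2GRAY)
print(g[150:330:5,318].tolist()); print(g[240,220:420:4].tolist())
E
```

```text
43.725 [ 0.5292 -0.189   0.2229] [-3.141  0.    -2.88 ] [ 0.  -0.7 -0.4] 0.078
now ell 319 251 81.2 82.2 169 a 0.0747 n 0.0035 y -0.0066
43.775 [ 0.5295 -0.189   0.223 ] [-3.141e+00  1.000e-03 -2.882e+00] F [0.5 0.1 0.5] T [ 0.02  0.02 -0.  ] 0.0775 [-0.48  0.43  1.45  0.    1.26 -2.31]
wrist [([320.7, 246.4], 0.86)]
side [([326.1, 219.8], 0.59)]
 side on plane a,n 0.09 0.0152
tri a,n,y 0.0739 0.0114 -0.0084 [0.0056, 0.0056]
[243, 240, 239, 237, 239, 243, 240, 241, 238, 238, 144, 160, 39, 36, 43, 45, 39, 43, 38, 42, 39, 37, 84, 96, 123, 136, 132, 113, 60, 165, 173, 120, 196, 109, 44, 31]
[116, 117, 56, 20, 22, 61, 148, 151, 150, 115, 114, 105, 148, 161, 165, 49, 38, 40, 36, 37, 38, 46, 40, 36, 34, 37, 46, 35, 43, 43, 43, 41, 45, 40, 33, 166, 162, 158, 238, 236, 237, 237, 242, 22, 23, 37, 117, 119, 117, 116]
```

Side and wrist views agree it's still on the lugs (top about 74 mm out). Since the jaws slip part of the way, each stroke turns it roughly 35°, so I'll keep ratcheting.

Request:
{"op": "carry_out", "data": {
  "commands": [
    [[0.0012, 0, -0.0016], -0.16, 0.75],
    [[0, 0, 0], -0.16, 0.75],
    [[0, 0, 0], -0.16, 0.75],
    [[0, 0, 0], 0, 0.3],
    [[0, 0, 0], 0, 0.3],
    [[0, 0, 0], 0, 0.3],
    [[-0.0029, -0.0015, -0.0023], 0, 0.3],
    [[-0.0034, -0.0018, -0.0015], 0, 0.3],
    [[-0.0005, 0, 0.0008], 0.08, 0.3],
    [[-0.0005, 0, 0.0008], 0.08, 0.3],
    [[-0.0005, 0, 0.0008], 0.08, 0.3],
    [[-0.0005, 0, 0.0008], 0.08, 0.3],
    [[-0.0005, 0, 0.0008], 0.08, 0.3],
    [[-0.0005, 0, 0.0008], 0.08, 0.3],
    [[-0.0005, 0, 0.0008], 0.08, 0.3]
  ]
}}

```text
time: 45.9
tool_pos: [0.5382, -0.1854, 0.2235]
tool_rot: [-3.141, 0.0, -2.961]
contact_force: [-4.0, 1.2, 5.0]
opening: 0.0495
grip_force: 15.2
```

```bash
python3 f.py
```

```text
45.9 [ 0.5382 -0.1854  0.2235] [-3.141  0.    -2.961] F [-4.   1.2  5. ] T [0.51 0.75 0.45] 0.0495 15.2
TCP a,n,y 0.0674 -0.0075 -0.0052 F a,n,y 6.2 0.1 -2.2
```

Request:
{"op": "carry_out", "data": {
  "commands": [
    [[-0.0005, 0, 0.0008], 0.08, 0.3],
    [[-0.0005, 0, 0.0008], 0.08, 0.3],
    [[-0.0005, 0, 0.0008], 0.08, 0.3],
    [[-0.0005, 0, 0.0008], 0.08, 0.3],
    [[-0.0005, 0, 0.0008], 0.08, 0.3],
    [[0, 0, 0], 0, 0.3]
  ]
}}

```text
time: 46.65
tool_pos: [0.5425, -0.1863, 0.2209]
tool_rot: [-3.14, 0.006, 2.924]
contact_force: [0.8, -2.2, 8.1]
opening: 0.0527
grip_force: 16.4
```

```bash
python3 f.py
```

```text
46.65 [ 0.5425 -0.1863  0.2209] [-3.14   0.006  2.924] F [ 0.8 -2.2  8.1] T [ 0.13 -0.16  0.39] 0.0527 16.4
TCP a,n,y 0.0631 -0.0092 -0.0032 F a,n,y 6.6 -4.8 2.4
```

Request:
{"op": "carry_out", "data": {
  "commands": [
    [[0, 0, 0], 0, 0.75],
    [[0.0056, -0.0029, -0.009], 0, 0.75],
    [[0, 0, 0], -0.16, 0.75],
    [[0, 0, 0], -0.16, 0.75],
    [[0.0074, 0, 0.0052], -0.16, 0.75],
    [[0, 0, 0], -0.16, 0.75],
    [[0, 0, 0], -0.16, 0.75],
    [[0, 0, 0], -0.16, 0.75],
    [[0, 0, 0], 0, 0.3],
    [[0, 0, 0], 0, 0.3],
    [[0, 0, 0], 0, 0.3]
  ]
}}

```text
time: 48.02
tool_pos: [0.5275, -0.1882, 0.2227]
tool_rot: [-3.14, 0.0, -2.4]
contact_force: [0.7, -1.9, 0.7]
opening: 0.0559
grip_force: 14.5
```

```bash
python3 f.py
```

```text
48.025 [ 0.5275 -0.1882  0.2227] [-3.14  0.   -2.4 ] F [ 0.7 -1.9  0.7] T [-0.34 -0.34 -0.05] 0.0559 14.5
TCP a,n,y 0.0731 0.002 -0.0053 F a,n,y 0.5 -0.6 2.0
```

Request:
{"op": "carry_out", "data": {
  "commands": [
    [[-0.0023, -0.0012, -0.0018], 0, 0.3],
    [[-0.0023, -0.0012, -0.0018], 0, 0.3],
    [[-0.0023, -0.0012, -0.0014], 0, 0.3],
    [[-0.0008, -0.0004, 0.0012], 0, 0.3],
    [[-0.0005, 0, 0.0008], 0.08, 0.3],
    [[-0.0005, 0, 0.0008], 0.08, 0.3],
    [[-0.0005, 0, 0.0008], 0.08, 0.3],
    [[-0.0004, 0, 0.0006], 0.08, 0.3],
    [[-0.0004, 0, 0.0006], 0.08, 0.3],
    [[-0.0004, 0, 0.0006], 0.08, 0.3]
  ]
}}

```text
time: 49.28
tool_pos: [0.5379, -0.1841, 0.2224]
tool_rot: [-3.141, 0.0, -2.881]
contact_force: [-2.0, 0.3, 2.7]
opening: 0.0499
grip_force: 14.6
```

```bash
python3 f.py
```

```text
49.275 [ 0.5379 -0.1841  0.2224] [-3.141  0.    -2.881] F [-2.   0.3  2.7] T [0.2  0.4  0.24] 0.0499 14.6
TCP a,n,y 0.0665 -0.0069 -0.0066 F a,n,y 3.3 -0.1 -0.8
```

Request:
{"op": "carry_out", "data": {
  "commands": [
    [[-0.0004, 0, 0.0006], 0.08, 0.3],
    [[-0.0004, 0, 0.0006], 0.08, 0.3],
    [[-0.0004, 0.0002, 0.0006], 0.08, 0.3],
    [[-0.0004, 0.0002, 0.0006], 0.08, 0.3],
    [[-0.0004, 0.0002, 0.0006], 0.08, 0.3],
    [[0, 0, 0], 0, 0.3]
  ]
}}

```text
time: 50.02
tool_pos: [0.5415, -0.1837, 0.2201]
tool_rot: [-3.141, 0.005, 3.006]
contact_force: [4.5, -1.2, 4.8]
opening: 0.0516
grip_force: 16.0
```

```bash
python3 f.py
```

```text
50.025 [ 0.5415 -0.1837  0.2201] [-3.141  0.005  3.006] F [ 4.5 -1.2  4.8] T [ 0.12 -0.73  0.36] 0.0516 16.0
TCP a,n,y 0.0626 -0.0085 -0.006 F a,n,y 1.6 -6.1 2.3
```

Request:
{"op": "carry_out", "data": {
  "commands": [
    [[0, 0, 0], 0, 0.75],
    [[0.006, -0.0029, -0.009], 0, 0.75],
    [[0, 0, 0], -0.13, 0.75],
    [[0, 0, 0], -0.13, 0.75],
    [[0.0074, 0, 0.0052], -0.14, 0.75]
  ]
}}

```text
time: 50.65
tool_pos: [0.5255, -0.1862, 0.223]
tool_rot: [3.141, -0.0, -2.873]
contact_force: [-1.4, -0.7, -0.5]
opening: 0.069
grip_force: 0.0
```

```bash
python3 f.py; python3 st3.py
python3 - <<'E'
from h import *
from plan import M
f=np.array([-.966,-.259,0]);u=.574*f+np.array([0,0,.819]);p=cam('side')
for a in (.077,.065): print(a,proj(p,M+a*u).round(1))
n=.819*f-np.array([0,0,.574]);print(proj(p,M+.077*u+.008*n).round(1))
L=robot.tip_of(p,'cartridge_top');print([np.round(q['at'],1).tolist() for q in L])
E
```

```text
50.65 [ 0.5255 -0.1862  0.223 ] [ 3.141 -0.    -2.873] F [-1.4 -0.7 -0.5] T [ 0.05 -0.02 -0.03] 0.069 0.0
TCP a,n,y 0.0741 0.003 -0.0077 F a,n,y 0.5 1.5 0.4
50.65 [ 0.5255 -0.1862  0.223 ] [ 3.141 -0.    -2.873] F [-1.4 -0.7 -0.5] T [ 0.05 -0.02 -0.03] 0.069 [-0.48  0.42  1.47  0.    1.26 -2.32]
wrist [([306.6, 249.0], 0.86)]
side []
0.077 [332.7 216.7]
0.065 [334.8 218.2]
[330.5 219.2]
[[283.3, 133.2], [328.9, 221.8], [235.1, 173.1], [310.3, 150.3]]
```

```bash
cat > dw.py <<'E'
from h import *
s=robot.observe();w=cam('wrist');g=cv2.cvtColor(w['pixels'],cv2.COLOR_RGB2GRAY);m=g<75
for r in range(190,262,6):
    x=312; 
    if m[r,x]:
        a=x
        while m[r,a]:a-=1
        b=x
        while m[r,b]:b+=1
        print(r,a,b,b-a)
print(s['time'],s['tool_pos'].round(4)); print([int(v) for v in g[150:262:4,312]])
E
python3 dw.py; python3 disc.py|tail -1
```

```text
214 288 325 37
220 279 335 56
226 274 340 66
232 270 344 74
238 268 346 78
244 266 347 81
250 266 348 82
256 266 348 82
50.95 [ 0.5261 -0.1863  0.223 ]
[150, 239, 241, 240, 240, 241, 241, 241, 241, 240, 237, 241, 242, 141, 158, 74, 37, 37, 38, 42, 42, 40, 45, 42, 40, 36, 40, 62]
now ell 307 250 80.2 80.6 19 a 0.0744 n 0.0061 y -0.004
```

Torque analysis shows the cartridge does turn, but the hold keeps its tail against the lower wall, so the lugs can't line up. I'll hold it about 3 mm back from its forward lean, which centres the tail, and turn with small back-and-forth dithers.

Request:
{"op": "carry_out", "data": {
  "commands": [
    [[0, 0, 0], -0.16, 0.75],
    [[0, 0, 0], -0.16, 0.75],
    [[0, 0, 0], -0.16, 0.75],
    [[0, 0, 0], 0, 0.3],
    [[0, 0, 0], 0, 0.3],
    [[0, 0, 0], 0, 0.3],
    [[-0.0029, -0.0015, -0.0023], 0, 0.3],
    [[-0.001, -0.0005, 0.0016], 0, 0.3],
    [[0, 0, 0], 0.16, 0.3],
    [[0, 0, 0], 0.16, 0.3],
    [[-0.0006, 0, 0.0008], -0.14, 0.3],
    [[0, 0, 0], 0.16, 0.3],
    [[0, 0, 0], 0.16, 0.3],
    [[-0.0006, 0, 0.0008], -0.14, 0.3],
    [[0, 0, 0], 0.16, 0.3],
    [[0, 0, 0], 0.16, 0.3],
    [[-0.0006, 0, 0.0008], -0.14, 0.3]
  ],
  "newtons": 12
}}

```text
time: 53.18
tool_pos: [0.5325, -0.1848, 0.2216]
tool_rot: [-3.141, 0.001, -2.939]
contact_force: [0.5, -2.1, 5.2]
opening: 0.0495
grip_force: 12.0
```

```bash
python3 f.py
```

```text
53.175 [ 0.5325 -0.1848  0.2216] [-3.141e+00  1.000e-03 -2.939e+00] F [ 0.5 -2.1  5.2] T [-0.74 -0.19 -0.36] 0.0495 12.0
TCP a,n,y 0.069 -0.002 -0.0072 F a,n,y 4.3 -2.9 2.2
```

Request:
{"op": "carry_out", "data": {
  "commands": [
    [[0, 0, 0], 0.16, 0.3],
    [[0, 0, 0], 0.16, 0.3],
    [[-0.0006, 0, 0.0008], -0.14, 0.3],
    [[0, 0, 0], 0.16, 0.3],
    [[0, 0, 0], 0.16, 0.3],
    [[-0.0006, 0.0002, 0.0008], -0.14, 0.3],
    [[0, 0, 0], 0.14, 0.3],
    [[-0.0006, 0.0002, 0.0008], -0.14, 0.3]
  ]
}}

```text
time: 54.18
tool_pos: [0.5369, -0.1858, 0.2208]
tool_rot: [-3.14, 0.009, 2.985]
contact_force: [6.7, -2.3, 8.3]
opening: 0.052
grip_force: 11.4
```

```bash
python3 f.py
```

```text
54.175 [ 0.5369 -0.1858  0.2208] [-3.14   0.009  2.985] F [ 6.7 -2.3  8.3] T [-0.19 -1.03 -0.18] 0.052 11.4
TCP a,n,y 0.0659 -0.0048 -0.0051 F a,n,y 3.4 -9.6 4.0
```

Request:
{"op": "carry_out", "data": {
  "commands": [
    [[0, 0, 0], 0, 0.75],
    [[0.003, -0.0014, -0.0049], 0, 0.75],
    [[0.0015, 0, -0.002], -0.14, 0.75],
    [[0.0035, 0, 0.0015], -0.14, 0.75],
    [[0, 0, 0], -0.14, 0.75]
  ]
}}

```text
time: 54.8
tool_pos: [0.5246, -0.1848, 0.2237]
tool_rot: [3.14, -0.002, -2.874]
contact_force: [-0.3, 0.1, -0.1]
opening: 0.0691
grip_force: 0.0
```

```bash
python3 f.py; python3 dw.py; python3 disc.py|tail -1
```

```text
54.8 [ 0.5246 -0.1848  0.2237] [ 3.140e+00 -2.000e-03 -2.874e+00] F [-0.3  0.1 -0.1] T [ 0.07  0.01 -0.02] 0.0691 0.0
TCP a,n,y 0.075 0.003 -0.0093 F a,n,y 0.1 0.3 -0.2
208 295 327 32
214 285 338 53
220 280 344 64
226 276 348 72
232 273 350 77
238 272 352 80
244 271 352 81
250 272 351 79
256 274 351 77
54.8 [ 0.5246 -0.1848  0.2237]
[129, 243, 239, 240, 240, 240, 240, 241, 242, 240, 240, 241, 157, 156, 27, 36, 42, 37, 45, 37, 44, 44, 41, 27, 41, 29, 39, 55]
now ell 312 243 76.2 78.5 99 a 0.0688 n 0.0113 y -0.0082
```

Request:
{"op": "carry_out", "data": {
  "commands": [
    [[0, 0, 0], -0.16, 0.75],
    [[0, 0, 0], -0.16, 0.75],
    [[0, 0, 0], -0.16, 0.3],
    [[0, 0, 0], 0, 0.3],
    [[0, 0, 0], 0, 0.3],
    [[-0.0023, -0.0012, -0.0018], 0, 0.3],
    [[-0.0015, -0.0008, 0.0024], 0, 0.3],
    [[0, 0, 0], 0.16, 0.3],
    [[-0.0004, 0, 0.0006], 0.14, 0.3],
    [[-0.0036, 0, -0.0015], -0.14, 0.3],
    [[0.003, 0, 0.003], 0, 0.3],
    [[0, 0, 0], 0.16, 0.3],
    [[-0.0004, 0, 0.0006], 0.16, 0.3],
    [[-0.0036, 0, -0.0015], -0.14, 0.3],
    [[0.003, 0, 0.003], 0, 0.3],
    [[0, 0, 0], 0.16, 0.3],
    [[-0.0004, 0, 0.0006], 0.16, 0.3],
    [[-0.0036, 0, -0.0015], -0.14, 0.3],
    [[0.003, 0, 0.003], 0, 0.3]
  ],
  "newtons": 15
}}

```text
time: 57.28
tool_pos: [0.5359, -0.1859, 0.2206]
tool_rot: [-3.135, 0.008, -2.919]
contact_force: [5.2, -2.0, 20.7]
opening: 0.049
grip_force: 15.1
```

```bash
python3 f.py
```

```text
57.275 [ 0.5359 -0.1859  0.2206] [-3.135  0.008 -2.919] F [ 5.2 -2.  20.7] T [-0.27 -0.82 -0.02] 0.049 15.1
TCP a,n,y 0.0664 -0.0039 -0.0053 F a,n,y 14.3 -15.6 3.3
```

Request:
{"op": "carry_out", "data": {
  "commands": [
    [[-0.003, 0, -0.002], 0.16, 0.3],
    [[0, 0, 0], 0.16, 0.3],
    [[-0.0006, 0, 0.0008], -0.14, 0.3],
    [[0, 0, 0], 0.16, 0.3],
    [[0, 0, 0], 0.16, 0.3],
    [[-0.0006, 0, 0.0008], -0.14, 0.3]
  ]
}}

```text
time: 58.02
tool_pos: [0.5429, -0.1859, 0.2211]
tool_rot: [-3.138, 0.017, 3.002]
contact_force: [8.4, -1.6, 12.7]
opening: 0.0484
grip_force: 14.6
```

```bash
python3 f.py
```

```text
58.025 [ 0.5429 -0.1859  0.2211] [-3.138  0.017  3.002] F [ 8.4 -1.6 12.7] T [-0.19 -1.76 -0.42] 0.0484 14.6
TCP a,n,y 0.063 -0.0098 -0.0035 F a,n,y 6.0 -13.6 3.7
```

Request:
{"op": "carry_out", "data": {
  "commands": [
    [[0, 0, 0], 0, 0.75],
    [[0.003, -0.0014, -0.0049], 0, 0.75],
    [[0.004, 0, 0], -0.14, 0.75],
    [[0.007, 0, 0.002], -0.14, 0.75],
    [[0, 0, 0], -0.12, 0.75]
  ]
}}

```text
time: 58.65
tool_pos: [0.5217, -0.184, 0.22]
tool_rot: [3.14, -0.002, -2.876]
contact_force: [0.2, 0.7, 0.1]
opening: 0.0687
grip_force: 0.0
```

```bash
python3 f.py; python3 dw.py; python3 disc.py|tail -1
```

```text
58.65 [ 0.5217 -0.184   0.22  ] [ 3.140e+00 -2.000e-03 -2.876e+00] F [0.2 0.7 0.1] T [0.06 0.03 0.01] 0.0687 0.0
TCP a,n,y 0.0735 0.0072 -0.0108 F a,n,y -0.1 -0.4 -0.6
214 304 313 9
220 286 331 45
226 279 338 59
232 274 343 69
238 270 346 76
244 268 348 80
250 267 349 82
256 267 350 83
58.65 [ 0.5217 -0.184   0.22  ]
[104, 143, 239, 239, 239, 238, 239, 239, 240, 241, 238, 239, 237, 239, 149, 156, 68, 40, 35, 42, 37, 36, 35, 40, 38, 36, 35, 59]
now ell 309 253 78.9 80.3 106 a 0.071 n 0.0097 y -0.0082
```

Request:
{"op": "carry_out", "data": {
  "commands": [
    [[0.001, -0.006, 0], -0.16, 0.75],
    [[0, 0, 0], -0.16, 0.75],
    [[0, 0, 0], -0.16, 0.3],
    [[0, 0, 0], 0, 0.3],
    [[0, 0, 0], 0, 0.3],
    [[-0.0024, -0.0012, -0.0019], 0, 0.3],
    [[-0.0015, -0.0008, 0.0024], 0, 0.3],
    [[0, 0, 0], 0.14, 0.3],
    [[0, 0, 0], 0.14, 0.3],
    [[-0.0008, 0, 0.0011], -0.14, 0.3],
    [[0, 0, 0], 0.16, 0.3],
    [[0, 0, 0], 0.14, 0.3],
    [[-0.0008, 0, 0.0011], -0.14, 0.3],
    [[0, 0, 0], 0.16, 0.3],
    [[0, 0, 0], 0.14, 0.3],
    [[-0.0008, 0, 0.0011], -0.14, 0.3]
  ]
}}

```text
time: 60.75
tool_pos: [0.5307, -0.1892, 0.2166]
tool_rot: [-3.14, 0.001, -2.859]
contact_force: [-1.5, -5.5, 3.6]
opening: 0.0496
grip_force: 14.9
```

```bash
python3 f.py
```

```text
60.75 [ 0.5307 -0.1892  0.2166] [-3.140e+00  1.000e-03 -2.859e+00] F [-1.5 -5.5  3.6] T [-1.16  0.09 -0.33] 0.0496 14.9
TCP a,n,y 0.0665 0.0032 -0.0035 F a,n,y 4.5 0.3 4.9
```

Request:
{"op": "carry_out", "data": {
  "commands": [
    [[0, 0, 0], 0.16, 0.3],
    [[0, 0, 0], 0.14, 0.3],
    [[-0.0008, 0, 0.0011], -0.14, 0.3],
    [[0, 0, 0], 0.16, 0.3],
    [[0, 0, 0], 0.14, 0.3],
    [[-0.0008, 0.0001, 0.0011], -0.12, 0.3],
    [[0, 0, 0], 0.16, 0.3],
    [[0, 0, 0], 0.14, 0.3],
    [[-0.0008, 0.0003, 0.0011], -0.12, 0.3]
  ]
}}

```text
time: 61.88
tool_pos: [0.5317, -0.1892, 0.2154]
tool_rot: [-3.14, -0.0, 2.903]
contact_force: [-9.4, -1.6, 14.0]
opening: 0.0539
grip_force: 15.0
```

```bash
python3 f.py
```

```text
61.875 [ 0.5317 -0.1892  0.2154] [-3.14  -0.     2.903] F [-9.4 -1.6 14. ] T [-0.03  1.48 -0.47] 0.0539 15.0
TCP a,n,y 0.0649 0.0031 -0.0033 F a,n,y 16.9 -0.3 -0.9
```

Request:
{"op": "carry_out", "data": {
  "commands": [
    [[0, 0, 0], 0, 0.75],
    [[0.0043, -0.0023, -0.007], 0, 0.75],
    [[0, 0, 0], -0.17, 0.75],
    [[0, 0, 0], -0.17, 0.75],
    [[0.0027, 0, 0.0019], -0.17, 0.75],
    [[0, 0, 0], -0.17, 0.75],
    [[0, 0, 0], -0.17, 0.75],
    [[0, 0, 0], -0.17, 0.3],
    [[0, 0, 0], 0, 0.3],
    [[0, 0, 0], 0, 0.3],
    [[-0.0024, -0.0012, -0.0019], 0, 0.3],
    [[-0.0018, -0.0009, 0.003], 0, 0.3],
    [[0, 0, 0], 0.14, 0.3],
    [[0, 0, 0], 0.16, 0.3],
    [[-0.0008, 0, 0.0011], -0.14, 0.3],
    [[0, 0, 0], 0.16, 0.3],
    [[0, 0, 0], 0.16, 0.3],
    [[-0.0008, 0, 0.0011], -0.14, 0.3],
    [[0, 0, 0], 0.16, 0.3],
    [[0, 0, 0], 0.16, 0.3]
  ]
}}

```text
time: 64.38
tool_pos: [0.5324, -0.1888, 0.2164]
tool_rot: [-3.139, 0.004, -3.027]
contact_force: [1.2, -1.8, 5.5]
opening: 0.0505
grip_force: 15.2
```

```bash
python3 f.py
```

```text
64.375 [ 0.5324 -0.1888  0.2164] [-3.139  0.004 -3.027] F [ 1.2 -1.8  5.5] T [-0.04 -0.02  0.77] 0.0505 15.2
TCP a,n,y 0.0653 0.0019 -0.0035 F a,n,y 4.1 -3.7 2.0
```

Axis torque has jumped to about 0.46 N m, so the lugs may have caught. I'll push here with a small wiggle.

Request:
{"op": "carry_out", "data": {
  "commands": [
    [[-0.0017, 0, 0.0025], -0.06, 0.3],
    [[-0.0017, 0, 0.0025], -0.06, 0.3],
    [[-0.0017, 0, 0.0025], 0.06, 0.3],
    [[-0.0017, 0, 0.0025], -0.06, 0.3],
    [[0, 0, 0], 0, 0.3]
  ]
}}

```text
time: 65.0
tool_pos: [0.5385, -0.1884, 0.209]
tool_rot: [-3.136, 0.003, -2.902]
contact_force: [-5.9, -4.4, 20.3]
opening: 0.05
grip_force: 15.2
```

```bash
python3 f.py
```

```text
65.0 [ 0.5385 -0.1884  0.209 ] [-3.136e+00  3.000e-03 -2.902e+00] F [-5.9 -4.4 20.3] T [-0.19  1.01  0.27] 0.05 15.2
TCP a,n,y 0.0558 0.0012 -0.0022 F a,n,y 20.5 -6.0 2.8
```

```bash
python3 dw.py; python3 disc.py|tail -1
```

```text
208 292 335 43
214 284 343 59
220 279 349 70
226 275 352 77
232 273 354 81
238 271 355 84
244 271 356 85
250 271 355 84
256 272 354 82
65.0 [ 0.5385 -0.1884  0.209 ]
[240, 241, 240, 239, 239, 240, 241, 242, 240, 239, 240, 142, 163, 126, 37, 40, 31, 37, 40, 40, 38, 38, 42, 36, 43, 48, 39, 53]
now ell 313 244 82.0 83.0 67 a 0.0608 n 0.007 y -0.0021
```

The disc reading is now 61 mm against 71–74 before, so it has dropped home. I'll release and retreat upward.

Request:
{"op": "carry_out", "data": {
  "commands": [
    [[0, 0, 0], 0.06, 0.3],
    [[0, 0, 0], -0.06, 0.3],
    [[0, 0, 0], 0, 0.85],
    [[0.001, 0, -0.002], 0, 0.85],
    [[0, 0, 0], 0, 0.85],
    [[0, 0, -0.03], 0, 0.85],
    [[0, 0, -0.05], 0, 0.85],
    [[0, 0, 0], 0, 0.85]
  ]
}}

```text
time: 66.1
tool_pos: [0.5382, -0.1878, 0.2909]
tool_rot: [-3.137, 0.006, -2.899]
contact_force: [0.8, -0.0, -0.4]
opening: 0.0779
grip_force: 0.0
```

```bash
python3 st3.py
```

```text
66.1 [ 0.5382 -0.1878  0.2909] [-3.137  0.006 -2.899] F [ 0.8 -0.  -0.4] T [ 0.03 -0.03  0.03] 0.0779 [-0.47  0.39  1.32  0.    1.42 -2.28]
wrist [([312.4, 197.6], 0.64)]
side [([331.9, 223.0], 0.78)]
 side on plane a,n 0.0603 0.0137
tri a,n,y 0.054 0.0123 -0.0025 [0.0022, 0.0022]
```

```bash
python3 -c "
from cell import robot
print(robot.hand_in())"
```

```text
the job is handed in; nothing more can be done
None
```

The cartridge is in the grinder's barrel and dropped about 11 mm (12 expected) when the lugs caught, which I take as fully home; it is released, the hand is clear above it, and I handed in at about 66 s of the 72 s limit.

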